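# Secure the board cradle's shaft with a linchpin

## Task

Take the orange-headed linchpin from its stand and push it gently down through the cross hole in the end of the board rig's shaft until its collar sits fully home, with the ring still swung back over the rig; hunt for the hole lightly by feel and never force the pin. Then swing the ring over the head and all the way down in front of the shaft's free end so that it straddles the shaft, let go, and leave the screwdriver, the bottle and the blue bin where they are.

Things in the scene. Friction and masses are not known exactly. Their poses are not given: they have to be found in the camera images.
- pin_grip (a point): Centre of the linchpin's orange grip tab, 16 mm along its x, 12 mm along its y, reaching 11 mm above and 36 mm below this point. z: up the pin. y: along the ring's hinge axis. x: the side the ring ends on when swung over (at the start it leans to -x). The ring's hinge is 33 mm below this point, its legs 19 mm to each side; leaning back, they stay lower than 19 mm below this point near the tab.
- pin: The linchpin, 0.15 kg; origin at the centre of the underside of its collar (24 mm across, 5 mm thick), 41 mm below pin_grip, axes alike. Below it a round shank 10 mm across, 45 mm long, its last 6 mm tapering to 7.2 mm across. It starts upright in the stand, collar on the stand's top.
- stand: Fixed grey block holding the pin at the start, 60 mm wide, deep and tall; origin at the centre of its underside. It and the blue bin may have changed places.
- ring_bow (a point): Middle of the red cross-bar (bow) at the free end of the linchpin's steel wire ring: 9 mm thick, 26 mm long, along the hinge axis and 62 mm from it. The ring's legs are 38 mm apart.
- pin_ring (a joint): Swing angle of the ring, rad. 0: leaning back to the pin's -x side, 30 degrees above level. 1.05: straight up. 2.62: level to the +x side. 3.05: its stop, 25 degrees below level on the +x side, fully over. It stays where it is left (friction about 0.025 N m, under 1 N at the bow).
- rig_mark (a point): Where the top centre line of the rig's steel shaft leaves the blue cheek, 110 mm above the table; x along the shaft to its free end, z up. The shaft can stand farther in or out, which is not measured: its round vertical hole (12 mm across, right through) is on the centre line anywhere from 18 to 62 mm beyond this point along x. The free end is 22 mm beyond the hole. Seated, pin_grip is 41 mm above the shaft's top.
- rig: Fixed board rig with its shaft, 24 mm wide, 20 mm thick, flat on top; origin on the table 40 mm beyond rig_mark, axes alike. Friction holds the shaft lengthwise up to 20 N. A spring ball halfway down the hole grips the shank: sliding past takes 2 to 6 N; pressing over 20 N is forcing. The blue cheek is 4 mm higher than the shaft's top; parts behind it are no higher.
- bin_in (a point): Bystander: open blue bin, 75 x 75 mm, 40 mm tall; this point is the centre of its inner floor.
- driver_grip (a point): Bystander: screwdriver with a yellow handle lying on the table, 170 mm long; this point is on its handle.
- flux: Bystander: small amber bottle, 34 mm across, 75 mm tall, standing; origin at the centre of its underside.
Things that resemble listed ones, but are neither listed nor needed, are in the scene too. Leave any turquoise look-alike of the pin alone.

How it is judged:
On the way, in this order (a step that is already met when the one before it is completed fails the run):
1. the pin is fully home in the shaft's hole, upright, its ring still swung back (z of pin_grip in the frame of rig_mark between 0.037 and 0.0435 m and y of pin_grip in the frame of rig_mark between -0.005 and 0.005 m and x of pin_grip in the frame of rig_mark between 0.012 and 0.068 m and angle between pin_grip's own z axis and vertical below 0.1 rad and value of joint pin_ring below 1 rad), for 0.2 s.
2. the ring is swung all the way over the shaft's free end (z of pin_grip in the frame of rig_mark between 0.037 and 0.0435 m and y of pin_grip in the frame of rig_mark between -0.005 and 0.005 m and x of pin_grip in the frame of rig_mark between 0.012 and 0.068 m and angle between pin_grip's own z axis and vertical below 0.1 rad and value of joint pin_ring above 2.8 rad and x of ring_bow in the frame of rig_mark between 0.066 and 0.13 m and y of ring_bow in the frame of rig_mark between -0.016 and 0.016 m and z of ring_bow in the frame of rig_mark below 0 m), for 0.2 s.
At the end, for the whole second after the job is handed in: The pin stands upright (within 0.1 rad) in the shaft's hole with its collar within 2.5 mm of the shaft's top, the ring is turned past 2.8 rad with its red bar lower than the shaft's top, in front of the shaft's free end and within 16 mm sideways of its centre line; pin released and at rest (all of step 2 and linear speed of pin below 0.01 m/s and contact force between the fingers and pin below 0.1 N); the robot touches nothing.
It fails at once if the pin is forced: more than 30 N between the pin (or its ring) and the rig, the spring ball's grip of about 10 N included (contact force between pin and rig above 30 N).
It fails at once if the blue bin is moved more than 30 mm (distance of bin_in from where it was at the start of the episode above 0.03 m).
It fails at once if the screwdriver is moved more than 30 mm (distance of driver_grip from where it was at the start of the episode above 0.03 m).
It fails at once if the bottle is moved more than 30 mm or tipped (distance of flux from where it was at the start of the episode above 0.03 m or angle between flux's own z axis and vertical above 0.5 rad).
It also fails if it takes over 72 s, if anything falls off the work surface, if the arm or the gripper's body presses on something with over 40 N, if the wrist force passes 120 N, or if a joint passes its speed limit or range.

## Robot

A 6-joint arm with a two-finger parallel gripper is mounted at the origin on the work surface. World frame = base frame: x ahead of the robot, y to its left, z up, the work surface at z = 0. Lengths are in m, angles in rad, forces in N, time in s.
With the tool pointing down it reaches from about 0.325 to 0.875 m from the base axis. Payload 4.4 kg.
Tool frame: the origin (TCP) lies at the very end of the fingers, on their centre line; the grasp point (between the pads) lies 19 mm behind it; y points along the fingers, z is the direction in which the jaws open and shut, and the axes are right-handed (so a half turn about y gives the same grasp; the last joint's range is limited). The gripper opens to 85 mm and grips with 20 to 120 N. Pads are 22 mm wide; open, the fingers measure 114 mm over their backs; the gripper's body (76 mm by 85 mm) begins 54 mm behind the grasp point. The pads swing forward as they close: fully open they stand 13 mm farther back than shut.
Start: joints at [1.183, 0.207, 1.542, -0, 1.393, -0.15], TCP at [0.135, 0.559, 0.211] pointing down, gripper open.
Joint ranges: [-2.73, 2.73], [-0.86, 2.22], [0.23, 2.46], [-1.11, 4.25], [0.08, 2.63], [-2.82, 2.82]. Speed limits (rad/s): [2.79, 2.79, 3.14, 3.14, 3.14, 3.14].

## Interface

Orientations are given as [roll, pitch, yaw] about the fixed x, y, z axes, in that order (R = Rz(yaw) Ry(pitch) Rx(roll)).
In Python, from cell import r, ungrasp, grasp, solve_ik, monitor, optics, hand_in gives the robot as it stands. The module is installed in compiled form; this text tells all that it offers. Calls block until the motion is done:
- r.move_to(position, orientation): joint-space move of the TCP to a pose.
- r.move_l(position, max_speed=0.15, attitude=None, threshold=None): straight line of the TCP; attitude=None keeps the orientation; max_speed is the mean speed in m/s. With threshold (N) it stops when the force on the tool has changed by that much, and returns True; else False.
- r.goto_joints(angles): joint-space move.
- ungrasp() and grasp(effort=None): open the fingers fully, or close them until they stop; effort is the grip in N (None keeps the last).
- r.dwell(seconds).
- solve_ik(position, orientation): joint angles nearest the present ones, or None.
- monitor.get_state(): the state.
- optics.snapshot(name): name is "scene" or "top" or "wrist"; returns a dict with "image" (400x640x3 uint8, red, green, blue), "mtx" (3x3 intrinsics, pixels), "position" and "attitude" of the camera in the world. Camera axes: x right, y down, z forward; pixel columns grow to the right and rows downward; lengths in m; the calibration is good to about 2 mm. A picture is of the moment at which its call begins. There is no depth.
A pose or a line that the arm cannot do raises r.Unreachable and nothing moves.
- hand_in(): hands the job in, once; it reports no verdict.
Trained networks look in a picture, given as the dict that the camera call returned (one of the last four; its "shot" number tells which), for a name from the list of things; names that differ only in an ending like _2 or _b are one class to them, and where a whole thing is asked for, a point or a joint stands for the part that bears it (a point fixed in the world has none). Each returns a list of dicts, best first, with "p" (0 to 1); they miss things now and then, are a little off and sometimes report something else, mostly with a low value. They report only what shows in the picture. A call takes as long as a camera call. They do not tell look-alikes from the thing itself.
- optics.silhouettes(picture, label): "region" (400x640 bool, what is visible of it) and "extent" ([left, top, right, bottom] in pixels, round what is visible of it).
The state is a dict: "time": time; "joint_positions": joint angles; "joint_vel": joint speeds; "joint_efforts": joint torques, N m; "position": TCP position; "ee_rot": TCP orientation; "ft_force": force on the tool from outside, world axes, zero at the start; "wrist_torque": the same for the moment, N m; "width": finger opening in m.
Only numpy, scipy, OpenCV 4.12 (cv2) and the standard library are available. Lean on these libraries where they do the work, as an engineer would, in place of code of your own. Each camera call takes 0.05 s, during which the arm holds its last target.

## Working session

There is one attempt and no reset: what is moved stays moved. The work goes in short steps, each a Python script; the robot and the scene stay as the last script left them, time stands still between calls to the robot, and variables do not carry over. Pictures are saved under pics/ and viewed, and the job is handed in when it is done.

```bash
mkdir -p pics
cat > h.py <<'E'
import numpy as np, cv2
from cell import r, ungrasp, grasp, solve_ik, monitor, optics, hand_in
from scipy.spatial.transform import Rotation as Ro
def rot(a):
    a=np.array(a,float)
    if a.shape==(3,3): return a
    if a.shape==(4,): return Ro.from_quat(a).as_matrix()
    return Ro.from_euler('xyz',a).as_matrix()
def ray(s,uv):
    d=np.linalg.inv(s['mtx'])@np.array([uv[0],uv[1],1.0]); d=rot(s['attitude'])@d
    return np.array(s['position']),d/np.linalg.norm(d)
def atz(s,uv,z):
    p,d=ray(s,uv); return p+d*(z-p[2])/d[2]
def tri(obs):
    A=np.zeros((3,3));b=np.zeros(3)
    L=[ray(s,uv) for s,uv in obs]
    for p,d in L:
        M=np.eye(3)-np.outer(d,d);A+=M;b+=M@p
    X=np.linalg.solve(A,b)
    return X,[np.linalg.norm((np.eye(3)-np.outer(d,d))@(X-p)) for p,d in L]
def proj(s,X):
    c=rot(s['attitude']).T@(np.array(X)-np.array(s['position'])); c=np.array(s['mtx'])@c; return c[:2]/c[2]
def save(s,name,crop=None,k=1):
    im=cv2.cvtColor(s['image'],cv2.COLOR_RGB2BGR)
    if crop: im=im[crop[1]:crop[3],crop[0]:crop[2]]
    if k!=1: im=cv2.resize(im,None,fx=k,fy=k,interpolation=cv2.INTER_CUBIC)
    cv2.imwrite('pics/'+name+'.png',im)
E
python3 - <<'E'
from h import *
st=monitor.get_state(); print({k:np.round(v,3) for k,v in st.items()})
for n in('scene','top','wrist'):
    s=optics.snapshot(n); save(s,n+'0'); print(n,s['position'],s['attitude'],s['mtx'])
    for l in ('pin','rig','stand','flux','bin_in','driver_grip'):
        print(l,[(round(x['p'],2),x['extent']) for x in optics.silhouettes(s,l)][:4])
print(monitor.get_state()['time'])
E
```

```text
{'time': np.float64(0.0), 'joint_positions': array([ 1.182,  0.207,  1.543, -0.   ,  1.393, -0.151]), 'joint_vel': array([-0.001,  0.001,  0.001,  0.001, -0.   ,  0.001]), 'joint_efforts': array([ 1.0000e-03, -3.8303e+01, -2.9160e+01, -0.0000e+00,  1.1000e-02,
       -0.0000e+00]), 'position': array([0.135, 0.558, 0.21 ]), 'ee_rot': array([-1.573,  0.   , -0.238]), 'ft_force': array([-0.915,  1.139,  0.026]), 'wrist_torque': array([-0.053,  0.044, -0.007]), 'width': np.float64(0.086)}
scene [ 1.00540936 -0.243874    0.8282954 ] [-2.57299748  0.01125137  1.13557136] [[442.73536893   0.         328.12822551]
 [  0.         442.73536893 210.03803189]
 [  0.           0.           1.        ]]
pin [(0.93, [250.9, 247.2, 282.8, 285.0]), (0.67, [281.7, 312.7, 328.7, 364.7])]
rig []
stand [(0.82, [236.3, 258.3, 284.8, 306.4])]
flux [(0.92, [354.0, 273.9, 373.5, 300.4])]
bin_in [(0.68, [205.3, 189.0, 253.4, 232.4])]
driver_grip [(0.89, [258.4, 153.2, 311.6, 173.1])]
top [ 0.44329854 -0.04927588  0.73142386] [-2.92934923e+00  4.07290133e-04 -1.61082996e+00] [[398.72480407   0.         314.08295544]
 [  0.         398.72480407 201.94210539]
 [  0.           0.           1.        ]]
pin [(0.97, [352.9, 92.5, 409.1, 122.1]), (0.7, [385.0, 157.4, 426.7, 183.8])]
rig [(0.89, [84.8, 152.9, 288.5, 270.6]), (0.64, [301.6, 121.4, 321.3, 149.8])]
stand [(0.63, [390.1, 157.3, 434.3, 197.6]), (0.38, [81.3, 154.2, 292.0, 270.3])]
flux [(0.8, [303.8, 119.3, 321.8, 145.9])]
bin_in [(0.82, [392.3, 261.2, 450.4, 314.5])]
driver_grip [(0.94, [263.8, 330.9, 365.3, 349.0])]
wrist [0.05612184 0.57744809 0.37497728] [2.82000701e+00 6.94683724e-04 1.33237383e+00] [[304.60948062   0.         317.54177851]
 [  0.         304.60948062 199.69340873]
 [  0.           0.           1.        ]]
pin []
rig []
stand []
flux []
bin_in []
driver_grip []
1.05
```

View pics/scene0.png

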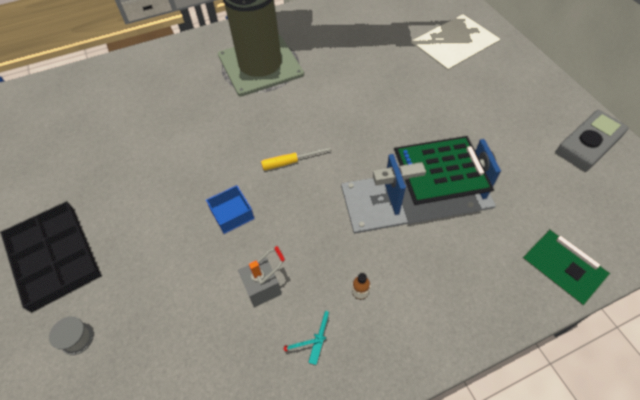

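View pics/top0.png

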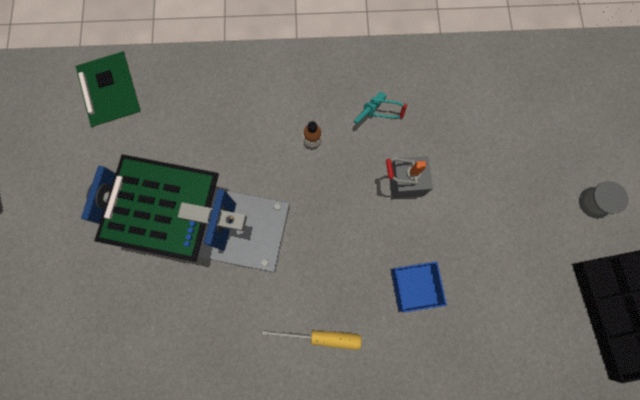

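View pics/wrist0.png

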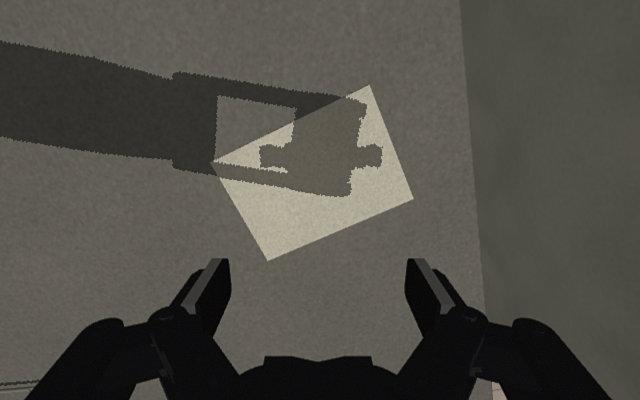

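The scene picture shows the orange-headed pin upright in the grey stand at about (256,268), in the top picture at (418,168). The turquoise look-alike lies on the table at scene (317,340), top (378,105). The rig is at top (85-288,153-270), with its shaft pointing right (world -y) and a dark hole near (229,219). I'll confirm with crops.

Run:
```python
import cv2,numpy as np
t=cv2.imread('pics/top0.png');s=cv2.imread('pics/scene0.png')
a=cv2.resize(t[140:210,370:450],(400,350),interpolation=cv2.INTER_CUBIC)
b=cv2.resize(t[185:255,175:255],(400,350),interpolation=cv2.INTER_CUBIC)
c=cv2.resize(s[235:305,225:305],(400,350),interpolation=cv2.INTER_CUBIC)
d=cv2.resize(s[145:215,355:435],(400,350),interpolation=cv2.INTER_CUBIC)
# 800x600 limit -> scale
m=np.vstack([np.hstack([a,b]),np.hstack([c,d])]); m=cv2.resize(m,(686,600)); cv2.imwrite('pics/crops0.png',m)
```

```text
(no output)
```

View pics/crops0.png

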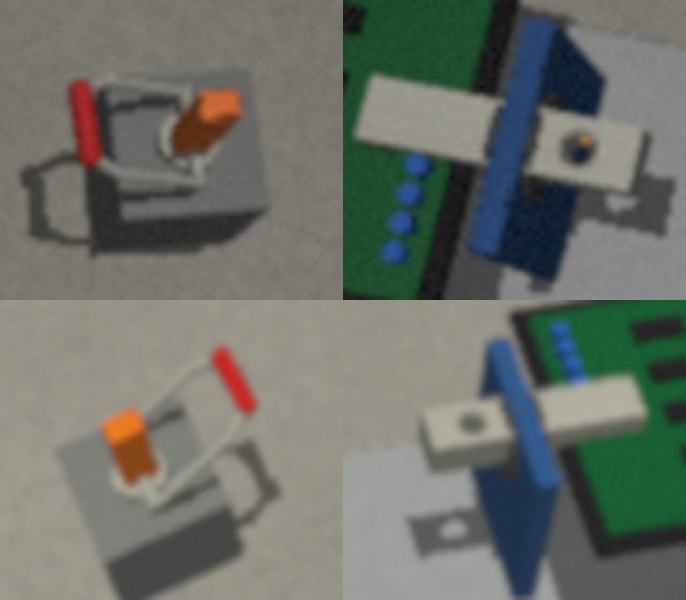

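The orange-headed pin on the grey stand (top (418,168), scene (256,268)) is the one meant: upright, grey collar, red bow leaning toward +y. The turquoise one is the decoy. Next are coarse positions, then wrist views.

Run:
```python
from h import *
T=dict(position=[0.44329854,-0.04927588,0.73142386],attitude=[-2.92934923,4.07290133e-04,-1.61082996],mtx=np.array([[398.72480407,0,314.08295544],[0,398.72480407,201.94210539],[0,0,1]]))
S=dict(position=[1.00540936,-0.243874,0.8282954],attitude=[-2.57299748,0.01125137,1.13557136],mtx=np.array([[442.73536893,0,328.12822551],[0,442.73536893,210.03803189],[0,0,1]]))
k=4.2875
def tp(x,y,o): return (o[0]+x/k,o[1]+y/k)
o1=(370,140);o2=(175,185);o3=(225,235);o4=(355,145)
pr={'headtop':((222,105,o1),(125,125,o3)),'hole':((578-343,148,o2),(473-343,423-300,o4)),
'endc1(far)':((650-343,130,o2),(421-343,412-300,o4)),'bow':((85,123,o1),(234,380-300,o3))}
for n,(a,b) in pr.items():
    X,e=tri([(T,tp(*a)),(S,tp(*b))]); print(n,X.round(4),np.round(e,4))
for nm,uv in (('standc',(411,180)),('bin',(418,287)),('flux',(312,132)),('dr',(337,340))):
    print(nm,atz(T,uv,0.03 if nm!='dr' else .01).round(3))
for yaw in (-1.57,1.57):
    for p in ([.44,-.2,.2],[.47,.12,.2]):
        q=solve_ik(p,[-np.pi/2,0,yaw]); print(yaw,p,None if q is None else np.round(q,2))
```

```text
headtop [ 0.6328 -0.2286  0.1116] [0.003 0.003]
hole [0.555  0.0822 0.1088] [0.0023 0.0023]
endc1(far) [0.5558 0.0515 0.1354] [0.0025 0.0025]
bow [ 0.6296 -0.1784  0.1048] [0.0022 0.0022]
standc [ 0.628 -0.233  0.03 ]
bin [ 0.438 -0.228  0.03 ]
flux [ 0.728 -0.057  0.03 ]
dr [ 0.354 -0.085  0.01 ]
-1.57 [0.44, -0.2, 0.2] [-0.61  0.02  1.77 -0.    1.35 -0.61]
-1.57 [0.47, 0.12, 0.2] [ 0.07  0.02  1.77 -0.    1.35  0.07]
1.57 [0.44, -0.2, 0.2] [-0.61  0.02  1.77 -0.    1.35  2.54]
1.57 [0.47, 0.12, 0.2] None
```

Run:
```python
from h import *
import pickle
D=[-np.pi/2,0,-np.pi/2]
out={}
r.move_to([.555,.08,.23],D); 
print(monitor.get_state()['ft_force'])
s=optics.snapshot('wrist');save(s,'w1');out['w1']=s
r.move_to([.555,.02,.23],D); s=optics.snapshot('wrist');save(s,'w2');out['w2']=s
r.move_to([.633,-.225,.22],D); s=optics.snapshot('wrist');save(s,'w3');out['w3']=s
x=optics.silhouettes(s,'pin');print([(i['p'],i['extent']) for i in x])
r.move_to([.633,-.285,.22],D); s=optics.snapshot('wrist');save(s,'w4');out['w4']=s
x=optics.silhouettes(s,'pin');print([(i['p'],i['extent']) for i in x])
pickle.dump(out,open('v.pkl','wb'))
st=monitor.get_state();print(st['time'],st['ft_force'],st['position'],st['ee_rot'])
```

```text
[-0.50950796 -2.06383934 -0.09108156]
[(0.65, [419.3, 89.5, 468.5, 181.6]), (0.64, [295.9, 136.7, 339.3, 204.1])]
[(0.87, [293.3, 59.3, 339.3, 139.3]), (0.66, [422.5, 26.0, 476.9, 128.1])]
5.3333 [-0.1291711   0.67105985 -1.23158262] [ 0.63317903 -0.28362691  0.22021747] [-1.57066848e+00  6.91182795e-04 -1.56950383e+00]
```

View pics/w1.png

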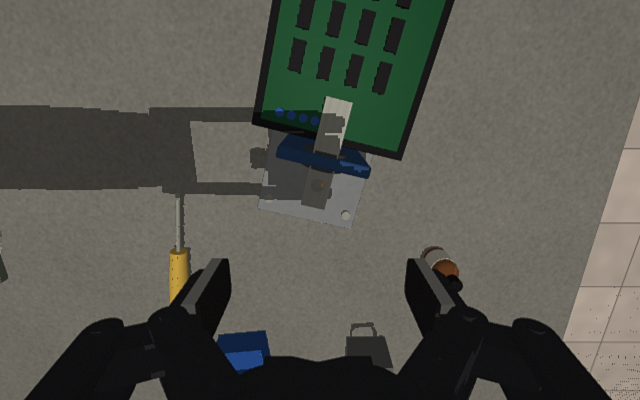

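View pics/w2.png

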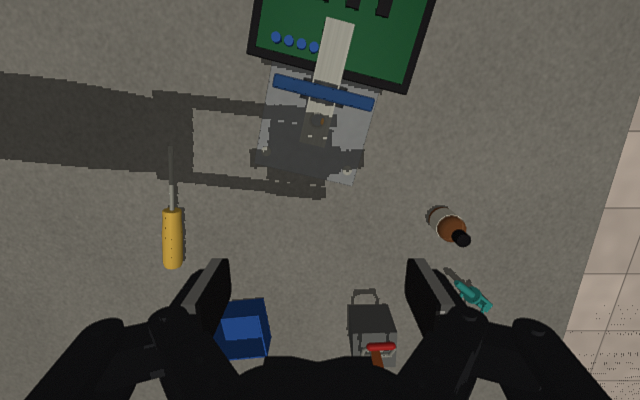

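View pics/w3.png

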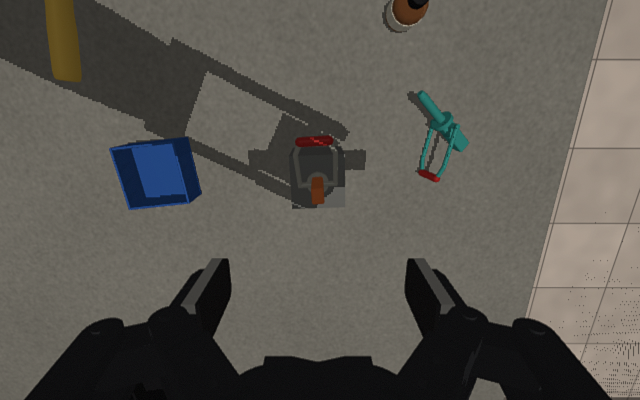

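View pics/w4.png

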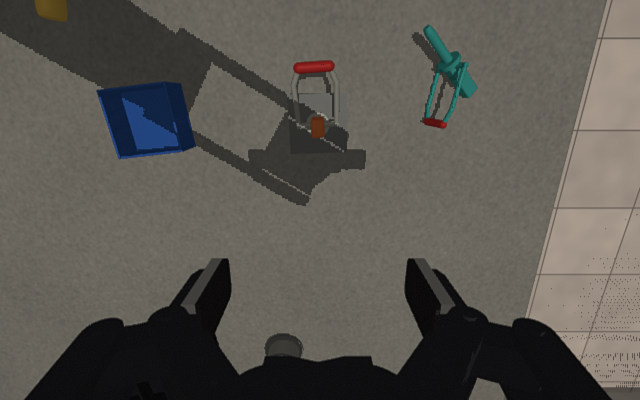

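w1 and w2 show the rig shaft with its hole near (320,186) and (320,122). w3 and w4 show the pin's orange tab near (317,190) and (318,126), with the red bow at (314,141) and (314,67). The gripper's shadow covers the rig, so I'll enlarge with contrast.

Run:
```python
import cv2,numpy as np
def c(n,x,y,w=66,h=49):
    im=cv2.imread(f'pics/{n}.png')[y:y+h,x:x+w].astype(float)
    im=np.clip(im*1.5,0,255).astype(np.uint8)
    return cv2.resize(im,(396,294),interpolation=cv2.INTER_CUBIC)
m=np.vstack([np.hstack([c('w1',290,165),c('w2',290,90)]),np.hstack([c('w3',285,128,88,88*49//66+0),c('w4',285,55,88,88*49//66)])])
m=m[:600];print(m.shape);cv2.imwrite('pics/crops1.png',m)
```

```text
(588, 792, 3)
```

View pics/crops1.png

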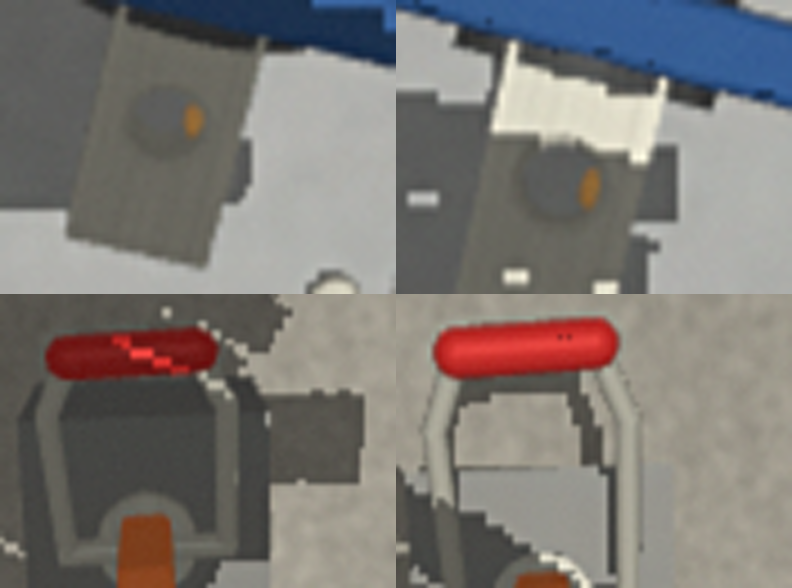

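```bash
python3 - <<'E'
import cv2,numpy as np
def c(n,x,y,w=44,h=66):
    im=cv2.imread(f'pics/{n}.png')[y:y+h,x:x+w].astype(float)
    im=np.clip(im*1.6,0,255).astype(np.uint8)
    return cv2.resize(im,None,fx=8,fy=8,interpolation=cv2.INTER_CUBIC)
m=np.hstack([c('w3',295,160),c('w4',295,98)])
print(m.shape);cv2.imwrite('pics/crops2.png',m)
E
python3 - <<'E'
import sys;sys.path.insert(0,'.')
from h import *
import pickle
v=pickle.load(open('v.pkl','rb'))
u=lambda x,y,o,k:((x+.5)/k-.5+o[0],(y+.5)/k-.5+o[1])
X,e=tri([(v['w1'],u(165.5,120,(290,165),6)),(v['w2'],u(167.5,178.5,(290,90),6))]);print('hole',X,e)
w=v['w1']
g=[atz(w,u(a,b,(290,165),6),.110) for a,b in ((118,15),(66,237),(262,45),(205,267))]
print(np.round(g,4))
for a,b in((0,1),(2,3)):
    d=g[b]-g[a];print('yaw',np.arctan2(d[1],d[0]))
d=g[3]-g[1];print('endyaw',np.arctan2(d[1],d[0])-0*np.pi/2, np.linalg.norm(d))
print('endmid',(g[1]+g[3])/2, 'hole z110',atz(w,u(165.5,120,(290,165),6),.110),atz(v['w2'],u(167.5,178.5,(290,90),6),.11))
# bow
k=4.5
B3=[u(62,357,(285,128),k),u(202,351,(285,128),k)];B3=[(a,b-294/k) for a,b in B3]
B4=[u(450-396,352,(285,55),k),u(605-396,341,(285,55),k)];B4=[(a,b-294/k) for a,b in B4]
for a,b in zip(B3,B4):print('bowend',tri([(v['w3'],a),(v['w4'],b)]))
E
```

```text
(528, 704, 3)
hole [0.55425658 0.08208495 0.10920831] [np.float64(0.0003233447878498279), np.float64(0.0003233447878497843)]
[[0.5464 0.0995 0.11  ]
 [0.5376 0.0623 0.11  ]
 [0.5693 0.0947 0.11  ]
 [0.5605 0.0571 0.11  ]]
yaw -1.804332550765422
yaw -1.8004320066317185
endyaw -0.22477937795925654 0.023502781595381488
endmid [0.54902528 0.05970997 0.11      ] hole z110 [0.55393408 0.08230731 0.11      ] [0.55458004 0.08213405 0.11      ]
bowend (array([ 0.61509106, -0.17991132,  0.10492778]), [np.float64(7.223320964762857e-05), np.float64(7.223320964773e-05)])
bowend (array([ 0.64362145, -0.17831645,  0.10782693]), [np.float64(0.0003351215013925035), np.float64(0.00033512150139250116)])
```

View pics/crops2.png

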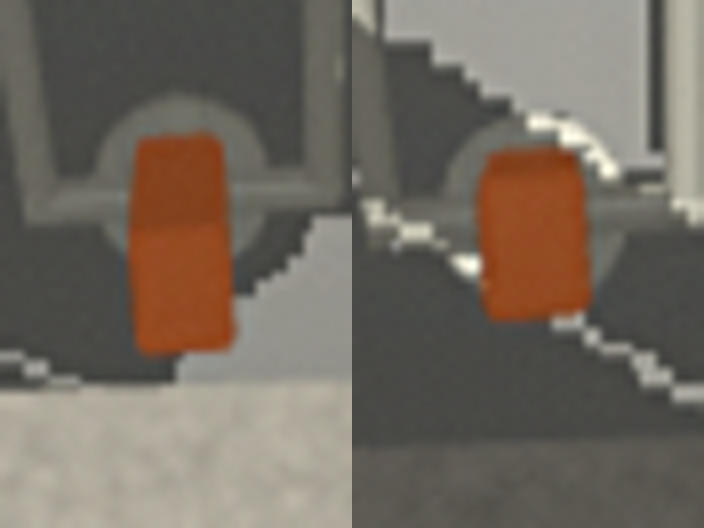

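Run:
```python
from h import *
import pickle
v=pickle.load(open('v.pkl','rb'))
u=lambda x,y,o,k=8:((x+.5)/k-.5+o[0],(y+.5)/k-.5+o[1])
c3=[(133,229),(228,222),(235,348),(138,353)];c4=[(130,178),(232,173),(238,314),(135,320)]
P=[]
for a,b in zip(c3,c4):
    X,e=tri([(v['w3'],u(*a,(295,160))),(v['w4'],u(*b,(295,98)))]);P.append(X);print(X.round(4),np.round(e,4))
for n,o,c in(('w3',(295,160),c3),('w4',(295,98),c4)):
    g=np.array([atz(v[n],u(*a,o),.112) for a in c]);print(n,g.mean(0),[np.arctan2(*(g[i]-g[j])[[1,0]]) for i,j in((1,0),(2,3),(3,0),(2,1))],[np.linalg.norm(g[i]-g[j]).round(4) for i,j in((1,0),(2,3),(3,0),(2,1))])
print(v['w3']['position'],v['w3']['attitude'])
T=dict(position=[0.44329854,-0.04927588,0.73142386],attitude=[-2.92934923,4.07290133e-04,-1.61082996],mtx=np.array([[398.72480407,0,314.08295544],[0,398.72480407,201.94210539],[0,0,1]]))
print(atz(T,(421.8,164.5),.112))
```

```text
[ 0.6267 -0.2224  0.1101] [0.0001 0.0001]
[ 0.6379 -0.222   0.1086] [0.0001 0.0001]
[ 0.6387 -0.237   0.1105] [0. 0.]
[ 0.6272 -0.2376  0.1105] [0. 0.]
w3 [ 0.63256551 -0.2291099   0.112     ] [np.float64(0.0774914810078699), np.float64(0.055486630879684105), np.float64(-1.5376807932214471), np.float64(-1.510755331176173)] [np.float64(0.0111), np.float64(0.0115), np.float64(0.0153), np.float64(0.0155)]
w4 [ 0.6326262  -0.22957674  0.112     ] [np.float64(0.04637110641745351), np.float64(0.05628988689033506), np.float64(-1.542533488701205), np.float64(-1.521726002112008)] [np.float64(0.0111), np.float64(0.0114), np.float64(0.0152), np.float64(0.0151)]
[ 0.63255243 -0.14269893  0.38405255] [2.82070237e+00 1.15920751e-04 9.61402341e-04]
[ 0.63174148 -0.23140789  0.112     ]
```

The heights fit: tab top at 0.110 (expected 0.112) and hole at 0.109 (expected 0.110). The pin's x yaw is about -1.52, the rig's about -1.80. Now I'll grasp across the tab's y sides.

Run:
```python
from h import *
import pickle
A=[-np.pi/2,0,-1.52]
r.move_to([.6326,-.2294,.16],A)
print('stop',r.move_l([.6326,-.2294,.085],0.08,threshold=6), monitor.get_state()['position'])
grasp(40)
st=monitor.get_state();print(st['width'],st['ft_force'],st['position'],st['time'])
s=optics.snapshot('wrist');save(s,'w5',(200,120,440,300),3)
```

```text
stop False [ 0.63325397 -0.22966018  0.08582846]
0.01004375113811169 [-0.57548378 -0.16409192 -0.06887888] [ 0.63284141 -0.22954343  0.08525583] 7.5167
```

View pics/w5.png

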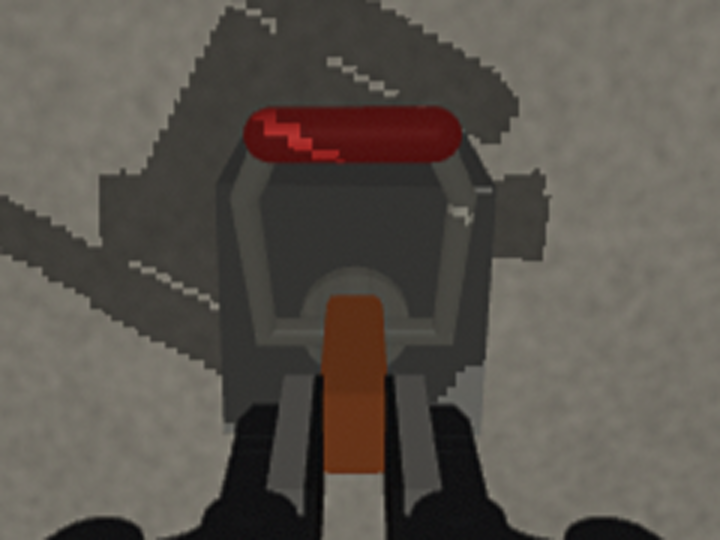

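The pin is held centrally between the pads and the bow is parallel to the jaws. Lift it, carry it and stop above the hole.

Run:
```python
from h import *
import pickle
r.move_l([.6328,-.2295,.155],0.06)
r.move_l([.6328,-.2295,.225],0.12)
A2=[-np.pi/2,0,-1.80]
r.move_to([.5543,.0821,.215],A2)
r.move_l([.5543,.0821,.190],0.06)
st=monitor.get_state();print(st['width'],st['ft_force'],st['position'],st['ee_rot'],st['time'])
o={}
for n in('wrist','top','scene'):
    s=optics.snapshot(n);o[n]=s;save(s,n+'6')
pickle.dump(o,open('v6.pkl','wb'))
save(o['wrist'],'w6c',(240,130,400,250),5)
t=o['top']['image'];a=cv2.resize(t[170:250,180:280],None,fx=4,fy=4,interpolation=cv2.INTER_CUBIC)
t=o['scene']['image'];b=cv2.resize(t[120:200,340:440],None,fx=4,fy=4,interpolation=cv2.INTER_CUBIC)
cv2.imwrite('pics/ts6.png',cv2.cvtColor(np.hstack([a,b]),cv2.COLOR_RGB2BGR))
```

```text
0.010056495764593505 [-0.62153111  0.59506607 -1.13691853] [0.55408571 0.08195739 0.1894536 ] [-1.57178070e+00 -2.31028889e-04 -1.80023343e+00] 11.4083
```

View pics/w6c.png

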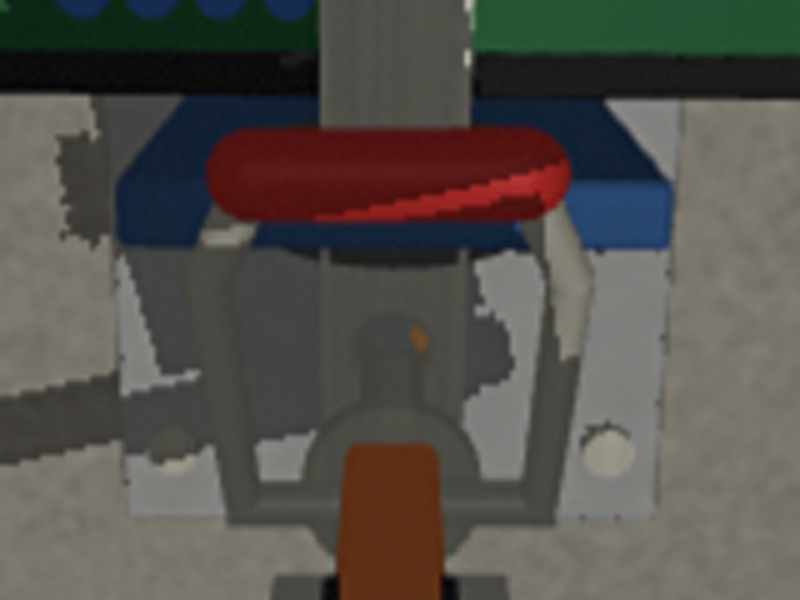

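View pics/ts6.png

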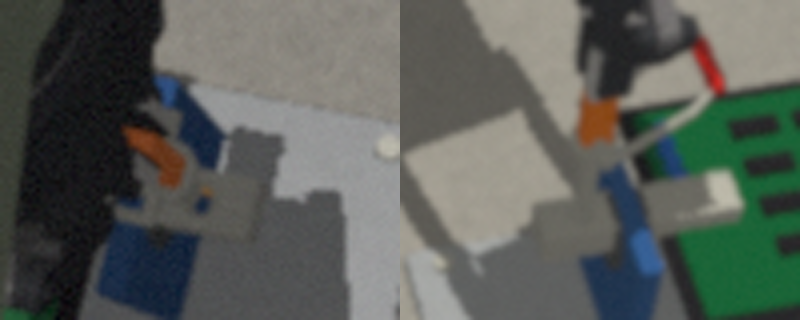

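The ring and shaft are square in the wrist view, with the shank column (~393) and hole column (~396) in the crop within about 0.5 mm. Descending lightly by feel.

Run:
```python
from h import *
st=monitor.get_state();p0=st['position'];f0=st['ft_force']
F=[]
for i in range(5):
    r.dwell(.02);F.append(monitor.get_state()['ft_force'])
print(np.std(F,0),np.mean(F,0))
hit=r.move_l([.5543,.0821,.170],0.02,threshold=3)
st=monitor.get_state();print(hit,st['position'],st['ft_force'],st['wrist_torque'],st['time'])
```

```text
[0.2890957  0.18911144 0.51019982] [-0.31389125 -0.09486412 -1.31390204]
False [0.55430494 0.08211818 0.17011092] [-0.48859803 -0.94651377 -0.41591482] [ 0.03948919  0.08882446 -0.01937872] 12.7917
```

Run:
```python
from h import *
s=optics.snapshot('wrist');save(s,'w7c',(240,130,400,250),5)
for z in (.160,.150,.142):
    hit=r.move_l([.5543,.0821,z],0.02,threshold=9)
    st=monitor.get_state();print(hit,st['position'],st['ft_force'],st['wrist_torque'].round(3),st['time'])
    if hit: break
s=optics.snapshot('wrist');save(s,'w8c',(240,130,400,250),5)
```

```text
False [0.55405749 0.0819963  0.15960645] [ 0.06960668 -0.71008092 -1.01369606] [-0.034  0.223 -0.01 ] 13.4917
False [0.55396013 0.08207766 0.14936005] [-0.02444811  0.01335516 -2.22062528] [ 0.004  0.136 -0.005] 14.1417
False [0.55387144 0.08209416 0.14131211] [-1.6485749  -0.13843827 -1.76519038] [ 0.034  0.199 -0.016] 14.6917
```

View pics/w8c.png

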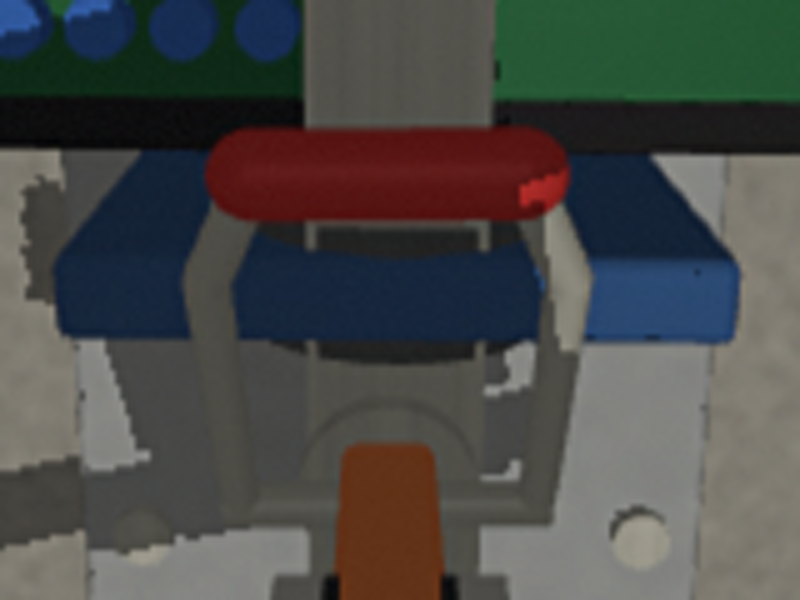

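It slides in freely, and the tab has not moved in the grip. Now to seat the collar.

Run:
```python
from h import *
st=monitor.get_state();x,y,_=st['position']
for z in (.1365,.1345,.1325):
    hit=r.move_l([.5540,.0821,z],0.01,threshold=5)
    r.dwell(.1)
    st=monitor.get_state();print(hit,st['position'],st['ft_force'],st['wrist_torque'].round(3),st['time'])
    if hit: break
r.dwell(.3)
o={n:optics.snapshot(n) for n in ('wrist','top','scene')}
save(o['wrist'],'w9c',(240,130,400,250),5)
t=o['top']['image'];a=cv2.resize(t[170:250,180:280],None,fx=4,fy=4,interpolation=cv2.INTER_CUBIC)
t=o['scene']['image'];b=cv2.resize(t[120:200,340:440],None,fx=4,fy=4,interpolation=cv2.INTER_CUBIC)
cv2.imwrite('pics/ts9.png',cv2.cvtColor(np.hstack([a,b]),cv2.COLOR_RGB2BGR))
```

```text
False [0.55405393 0.0820921  0.13650338] [-1.4180285  -0.19108044  0.69920099] [-0.041  0.298  0.045] 15.5417
True [0.55376002 0.08197824 0.13510288] [-0.98268435 -0.01161508  6.16766879] [-0.073  0.147 -0.006] 15.8917
```

View pics/ts9.png

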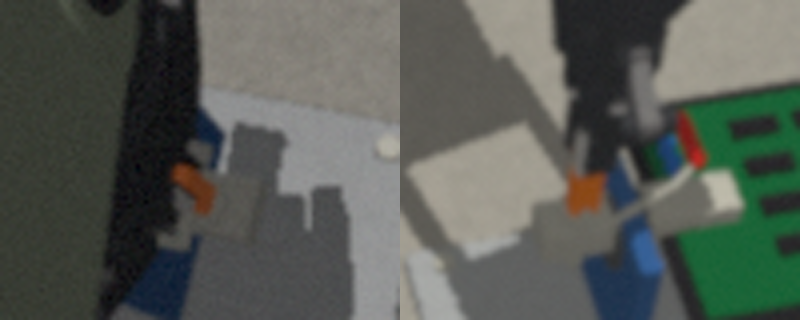

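View pics/w9c.png

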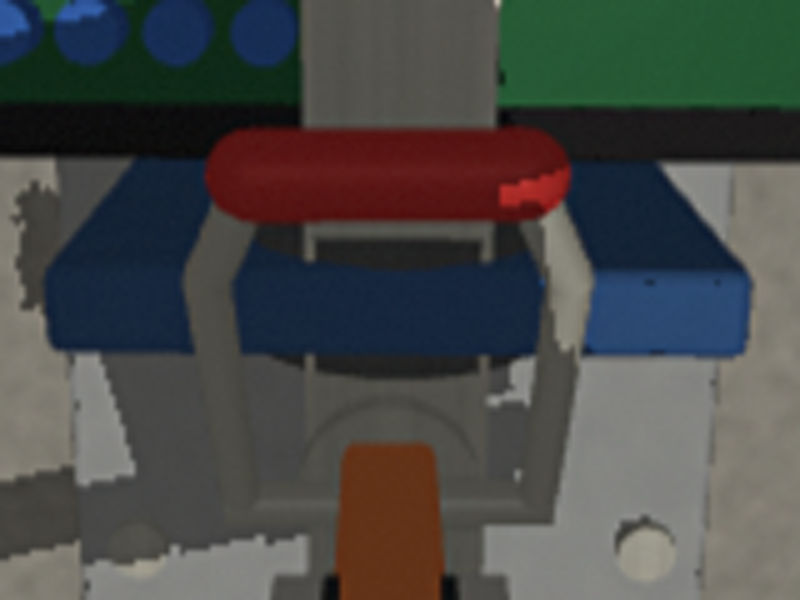

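The collar met the shaft at TCP z = 0.135, exactly as predicted, with about +6 N. Next I release, rise and check.

Run:
```python
from h import *
import pickle
ungrasp(); r.dwell(.1)
st=monitor.get_state();print(st['width'],st['ft_force'],st['time'])
r.move_l([.5540,.0821,.24],0.12)
A2=[-np.pi/2,0,-1.80]
ux=np.array([np.cos(-1.80),np.sin(-1.80)])
s1=optics.snapshot('wrist');save(s1,'w10')
p=np.array([.5540,.0821])+.05*ux
r.move_to([p[0],p[1],.24],A2)
s2=optics.snapshot('wrist');save(s2,'w11')
pickle.dump((s1,s2),open('v10.pkl','wb'))
save(s1,'w10c',(250,110,400,230),5);save(s2,'w11c',(250,50,400,170),5)
print(monitor.get_state()['time'])
```

```text
0.08507253308755398 [ 0.5031186  -0.03981077 -0.29291007] 17.1583
18.6083
```

View pics/w10c.png

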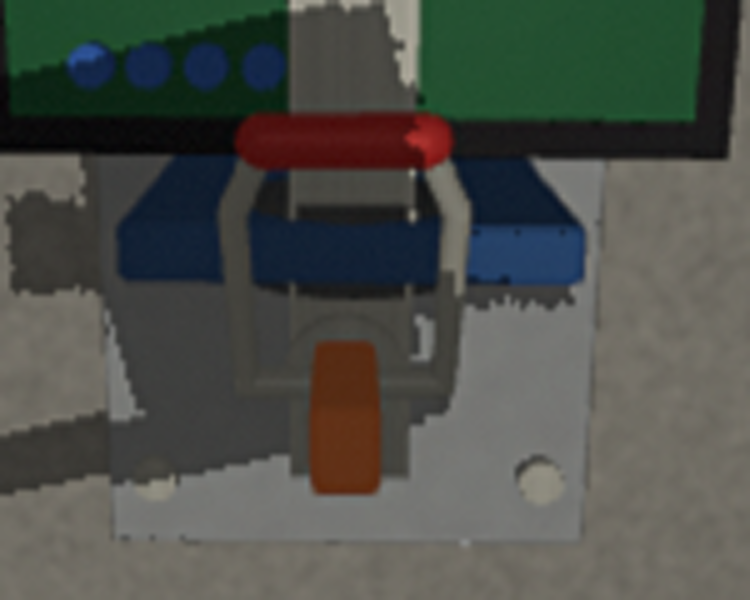

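View pics/w11c.png

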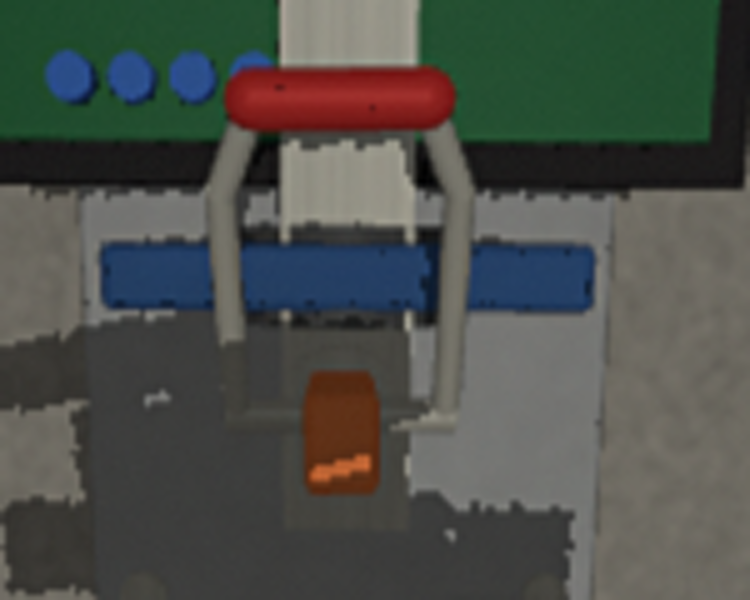

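The ring is back and square, and the pin stands on the centre line. I'll verify the heights and check reachability of the swing path before pushing the ring with closed fingers.

```bash
cat > sw.py <<'E'
from h import *
H=np.array([.5540,.0821]);YAW=-1.80
ux=np.array([np.cos(YAW),np.sin(YAW),0]);uy=np.array([-np.sin(YAW),np.cos(YAW),0]);uz=np.array([0,0,1.])
R0=Ro.from_euler('xyz',[-np.pi/2,0,YAW])
def W(x,z,y=0): return np.array([H[0],H[1],.110])+x*ux+z*uz+y*uy   # rig-like frame at hole, shaft top
def att(t): return (Ro.from_rotvec(-t*uy)*R0).as_euler('xyz')
def bow(psi): return -.062*np.cos(psi), .008+.062*np.sin(psi)
def side(psi,t,o,gap=0,back=0):
    bx,bz=bow(psi); d=np.array([np.sin(t),-np.cos(t)]);n=np.array([np.cos(t),np.sin(t)])
    q=np.array([bx,bz])-n*(.0045+.011+gap)+d*(o-back)
    return W(*q)
E
python3 - <<'E'
from sw import *
import pickle
s1,s2=pickle.load(open('v10.pkl','rb'))
u=lambda x,y,o,k=5:((x+.5)/k-.5+o[0],(y+.5)/k-.5+o[1])
for n,a,b in(('head',(345.5,449),(341,441)),('bow',(345,140),(341,98)),('hingebar',(0,0),(0,0))):
    if n=='hingebar':continue
    X,e=tri([(s1,u(*a,(250,110))),(s2,u(*b,(250,50)))]);print(n,X.round(4),np.round(e,4),'rel',((X[:2]-H)@ux[:2]).round(4),((X[:2]-H)@uy[:2]).round(4))
    for s,p,o in ((s1,a,(250,110)),(s2,b,(250,50))):
        X=atz(s,u(*p,o),.162 if n=='head' else .149);print('  ',((X[:2]-H)@ux[:2]).round(4),((X[:2]-H)@uy[:2]).round(4))
for psi in (30,50,70,90,105,120):
    t=np.radians(max(0,(90-psi)/2)); p=side(np.radians(psi),t,.006);q=solve_ik(p,att(t));print(psi,p.round(3),None if q is None else np.round(q,2))
for b in (.06,.0):
    p=side(np.radians(30),np.radians(30),.008,.012,b);q=solve_ik(p,att(np.radians(30)));print(p,None if q is None else np.round(q,2))
p=W(.056,-.018);print(p,solve_ik(p,att(0)))
E
```

```text
head [0.5535 0.0824 0.1618] [0.0001 0.0001] rel -0.0002 -0.0006
   -0.0002 -0.0005
   -0.0002 -0.0006
bow [0.5649 0.1311 0.1549] [0.0001 0.0001] rel -0.0502 -0.0006
   -0.0495 -0.0006
   -0.0507 -0.0005
30 [0.569 0.145 0.136] [ 0.34  0.53  1.36 -0.43  1.55  0.65]
50 [0.566 0.133 0.155] [ 0.26  0.41  1.44 -0.31  1.46  0.55]
70 [0.562 0.117 0.168] [ 0.15  0.3   1.53 -0.17  1.38  0.41]
90 [0.558 0.097 0.174] [ 0.02  0.22  1.6  -0.    1.32  0.25]
105 [0.554 0.082 0.172] [-0.01  0.21  1.62 -0.    1.31  0.22]
120 [0.55  0.067 0.166] [-0.03  0.2   1.64 -0.    1.3   0.19]
[0.57751752 0.18290226 0.18028332] [ 0.39  0.54  1.25 -0.42  1.66  0.65]
[0.57070146 0.15368683 0.1283218 ] [ 0.35  0.55  1.35 -0.43  1.55  0.66]
[0.54127668 0.02756453 0.092     ] [-1.08844232e-01  2.66560577e-01  1.73309917e+00 -4.44089210e-16
  1.14193291e+00  1.20359441e-01]
```

The head top is at 0.1618 m (seated: 0.162), 0.2 and 0.6 mm off the hole, so the pin is home. The bow is about 36° above level (ring back). Closing the fingers, getting behind the bow and pushing it up along the arc.

Run:
```python
from sw import *
g=np.radians
grasp(20)
a=att(g(30))
r.move_to(side(g(30),g(30),.008,.015,.08),a)
hit=r.move_l(side(g(30),g(30),.008,.015,0),0.1,threshold=8)
st=monitor.get_state();print(hit,st['position'],st['ft_force'],st['width'],st['time'])
s=optics.snapshot('scene');save(s,'s12',(330,80,490,200),5)
s=optics.snapshot('wrist');save(s,'w12')
```

```text
False [0.57194472 0.15645702 0.12760278] [0.57129622 0.06738103 0.46009244] 0.00019992540902268852 21.1167
```

View pics/s12.png

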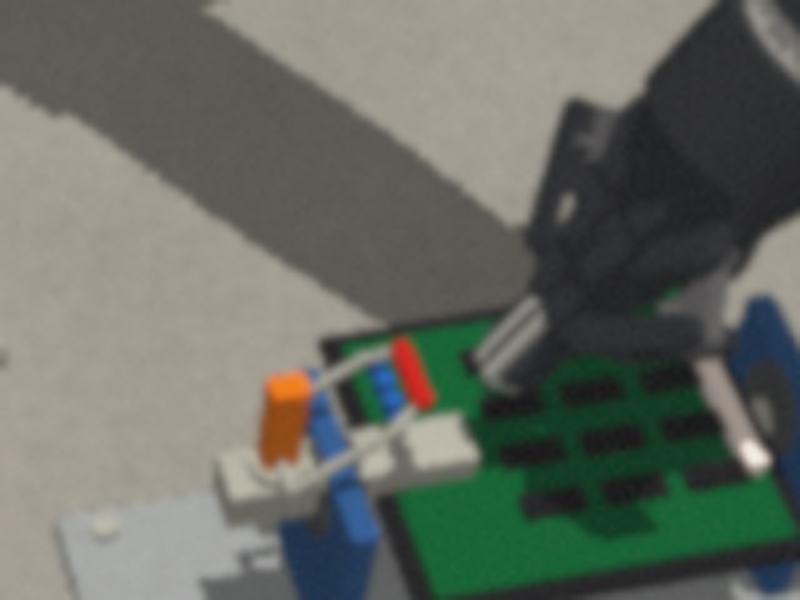

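View pics/w12.png

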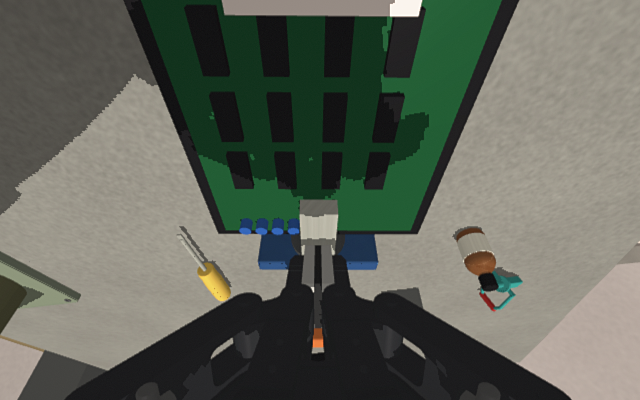

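The scene crop shows the closed fingertips at (500,370), behind the red bow at (413,370) and clear of the board. Pushing along the arc.

Run:
```python
from sw import *
g=np.radians
ok=True
for psi in (30,45,60,75,90):
    t=g((90-psi)/2); o=.008-.004*(psi-30)/60
    hit=r.move_l(side(g(psi),t,o),0.06,attitude=att(t),threshold=5)
    st=monitor.get_state();print(psi,hit,st['ft_force'].round(2),st['time'])
    if hit: break
s=optics.snapshot('scene');save(s,'s13',(330,80,490,200),5)
```

```text
30 False [ 0.61 -0.26 -0.06] 21.6167
45 False [0.66 0.35 0.65] 22.05
60 False [-0.12 -0.14 -0.  ] 22.475
75 False [-0.18  0.28  0.2 ] 22.9
90 False [-0.2   0.31 -0.55] 23.3167
```

View pics/s13.png

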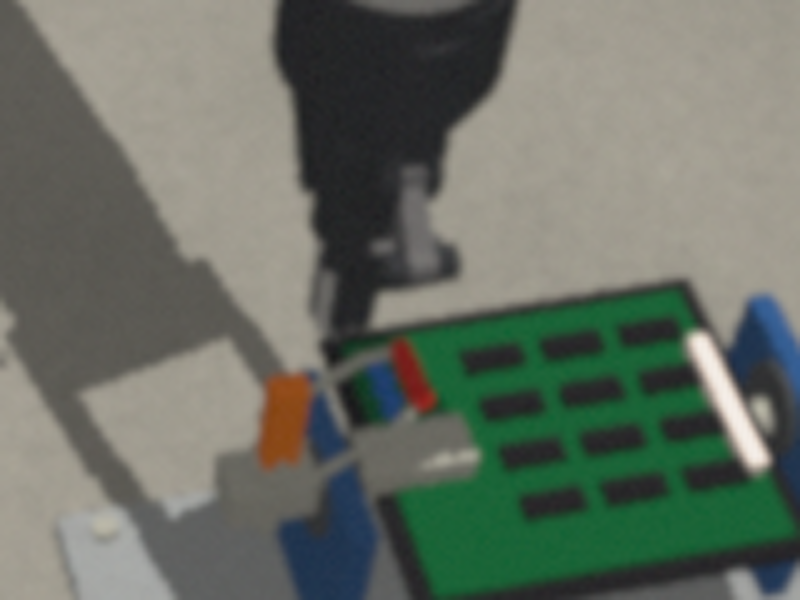

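The finger passed over without taking the bow, so the tip must be higher than assumed. Checking with the calibration.

Run:
```python
from sw import *
S=optics.snapshot('scene')
c=lambda p:((proj(S,p)-[330,80])*5).round(0)
g=np.radians
print('tcp s12',c([.57194,.15646,.1276]),'bow30',c(W(*bow(g(30)))),'bow36',c(W(*bow(g(36)))),'head',c(W(0,.052)))
st=monitor.get_state();print('tcp now',st['position'],c(st['position']),st['ee_rot'])
for b in (0.,.01,.02,.03): print(c(np.array([.57194,.15646,.1276])-b*Ro.from_euler('xyz',att(g(30))).as_matrix()[:,1]))
```

```text
tcp s12 [458. 409.] bow30 [411. 383.] bow36 [404. 375.] head [283. 384.]
tcp now [0.55744558 0.09826506 0.1754956 ] [328. 354.] [-1.57164038e+00 -6.71092047e-04 -1.79878341e+00]
[458. 409.]
[474. 393.]
[489. 377.]
[505. 361.]
```

Run:
```python
from sw import *
s=optics.snapshot('wrist');save(s,'w14c',(240,180,400,300),5)
st=monitor.get_state();p=st['position'];R=Ro.from_euler('xyz',st['ee_rot']).as_matrix()
for b in (0,.01,.02): print(b,[((proj(s,p-b*R[:,1]+x*R[:,0])-[240,180])*5).round() for x in(-.011,0,.011)])
S=optics.snapshot('scene');save(S,'s14',(360,100,440,160),10)
T=optics.snapshot('top');save(T,'t14',(160,150,320,270),5)
print(((proj(S,p)-[360,100])*10),((proj(T,p)-[160,150])*5))
```

```text
0 [array([391., 219.]), array([391., 305.]), array([391., 387.])]
0.01 [array([391., 255.]), array([391., 344.]), array([391., 430.])]
0.02 [array([391., 294.]), array([391., 388.]), array([391., 478.])]
[355.85073031 507.76416746] [235.81249371 299.79846848]
```

View pics/w14c.png

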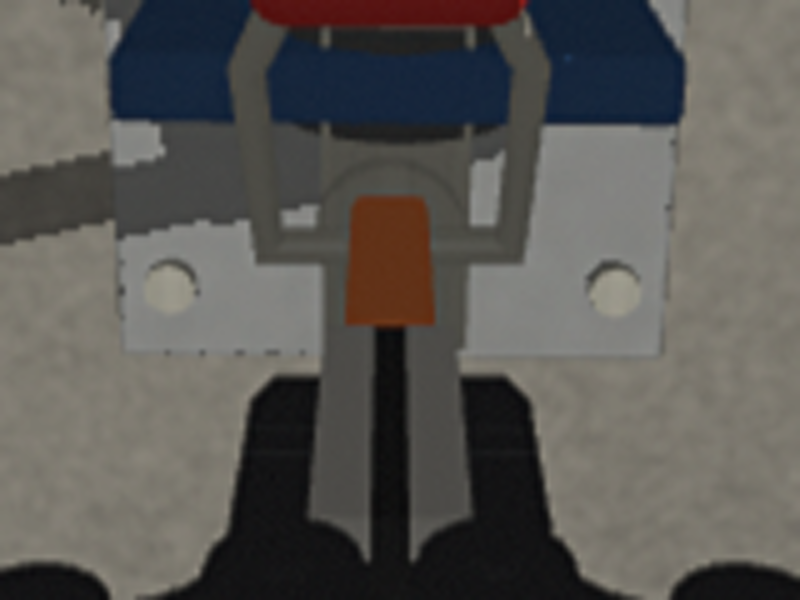

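View pics/s14.png

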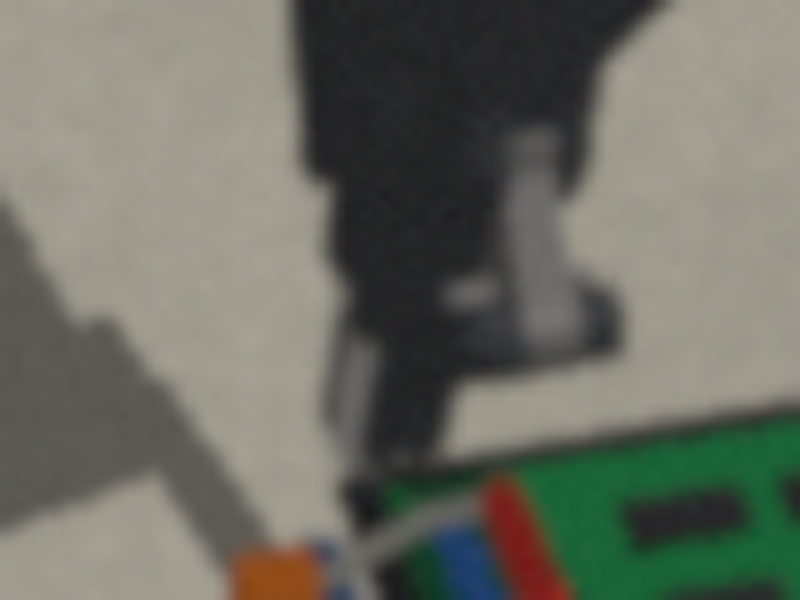

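The finger tip's true place relative to the TCP, when shut, is in doubt: the pictures suggest it ends well short of the TCP. A light touch on free table with closed fingers will settle it.

Run:
```python
from sw import *
p=monitor.get_state()['position'];r.move_l([p[0],p[1],.24],.15)
r.move_to([.55,-.10,.08],att(0))
hit=r.move_l([.55,-.10,.015],.08,threshold=5); print(hit)
if not hit: hit=r.move_l([.55,-.10,-.025],.025,threshold=3)
st=monitor.get_state();print(hit,st['position'],st['ft_force'],st['time'],st['width'])
s=optics.snapshot('scene');save(s,'s15',(260,150,420,270),5)
print((proj(s,st['position'])-[260,150])*5)
r.move_l([.55,-.10,.08],.15)
```

```text
False
True [ 0.5498437  -0.09993694 -0.02020794] [-0.47362786  0.05977864  4.0761505 ] 27.375 -3.732986597171476e-05
[222.03943143 432.42921476]
```

View pics/s15.png

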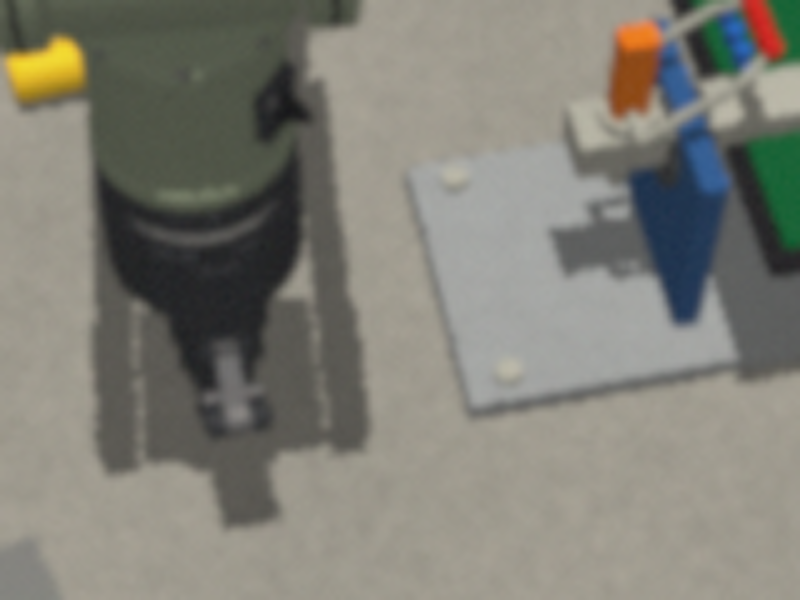

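Contact came at TCP z = -0.020, so the shut tips end about 20 mm behind the stated TCP. I'll correct the tool offset and repeat the approach, checking the view before pushing.

```bash
sed -i 's/d\*(o-back)/d*(o-back+.020)/' sw.py
python3 - <<'E'
from sw import *
g=np.radians
p=monitor.get_state()['position'];r.move_l([p[0],p[1],.2],.2)
r.move_to(W(.0,.13),att(0))
a=att(g(30))
r.move_to(side(g(30),g(30),.008,.015,.07),a)
hit=r.move_l(side(g(30),g(30),.008,.015,0),0.1,threshold=8)
st=monitor.get_state();print(hit,st['position'],st['ft_force'],st['time'])
s=optics.snapshot('scene');save(s,'s16',(330,80,490,200),5)
E
```

```text
False [0.56967339 0.1465476  0.11028063] [ 0.78409879 -0.06113715 -0.11110968] 31.2417
```

View pics/s16.png

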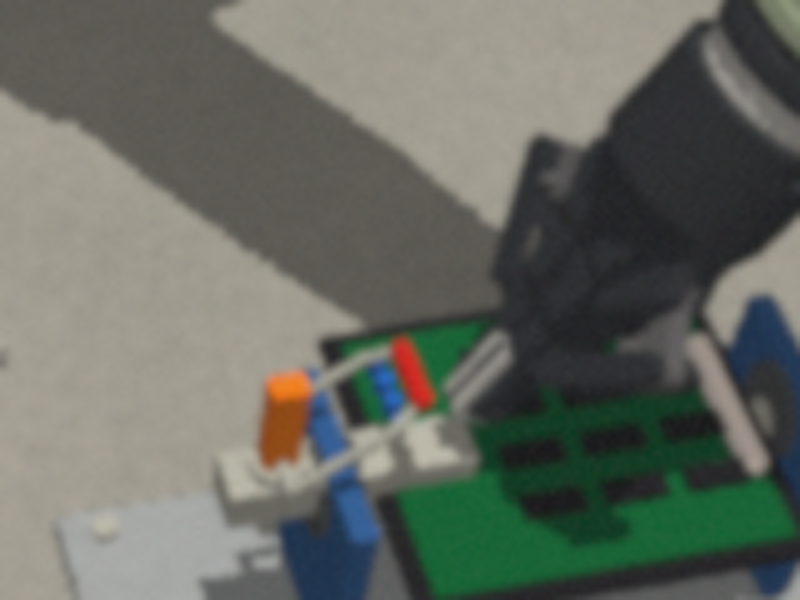

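Now the tips (~(455,395)) are right behind and below the bow (413,372). Pushing along the arc.

Run:
```python
from sw import *
g=np.radians
for psi in (30,45,60,75,90):
    t=g((90-psi)/2); o=.008-.004*(psi-30)/60
    hit=r.move_l(side(g(psi),t,o),0.06,attitude=att(t),threshold=5)
    st=monitor.get_state();print(psi,hit,st['ft_force'].round(2),st['time'])
    if hit: break
s=optics.snapshot('scene');save(s,'s17',(330,80,490,200),5)
s=optics.snapshot('wrist');save(s,'w17',(220,120,420,270),4)
```

```text
30 False [-0.71 -0.33 -0.94] 31.6917
45 False [ 0.06 -0.26  0.53] 32.0917
60 False [-0.11  0.98 -0.57] 32.4833
75 False [-0.15  0.67  0.15] 32.8667
90 False [-0.07  0.48 -0.98] 33.2417
```

View pics/s17.png

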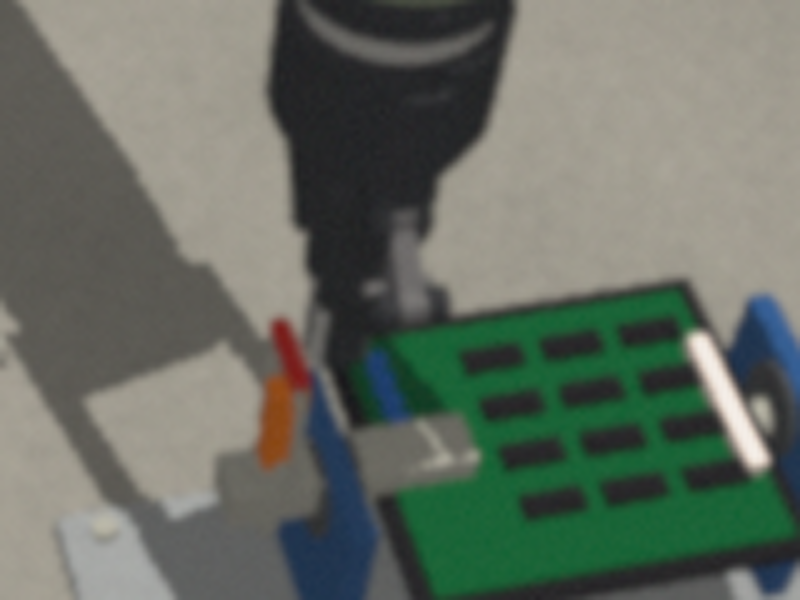

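View pics/w17.png

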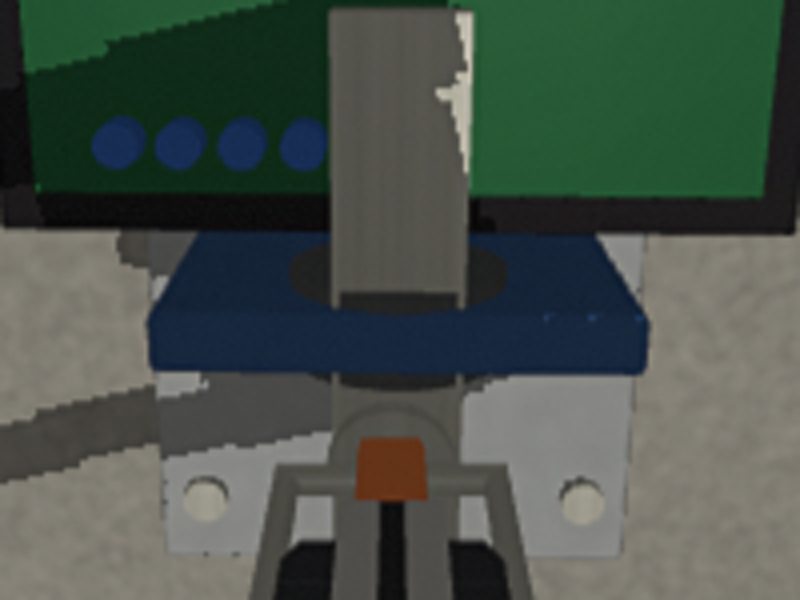

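The ring stands upright and square, pushed by the fingers. Continuing past vertical.

Run:
```python
from sw import *
g=np.radians
for psi,o in ((102,.003),(114,.0015),(126,.0005)):
    hit=r.move_l(side(g(psi),0,o),0.05,attitude=att(0),threshold=5)
    st=monitor.get_state();print(psi,hit,st['ft_force'].round(2),st['time'])
    if hit: break
s=optics.snapshot('scene');save(s,'s18',(330,80,490,200),5)
c=lambda p:((proj(s,p)-[330,80])*5).round(0)
for a in (100,120,126,135,150): print(a,c(W(*bow(g(a)))))
```

```text
102 False [ 0.19 -0.49 -0.14] 33.75
114 False [ 0.19  0.45 -0.09] 34.15
126 False [0.18 0.97 0.57] 34.55
100 [260. 360.]
120 [207. 382.]
126 [192. 390.]
135 [172. 404.]
150 [146. 429.]
```

View pics/s18.png

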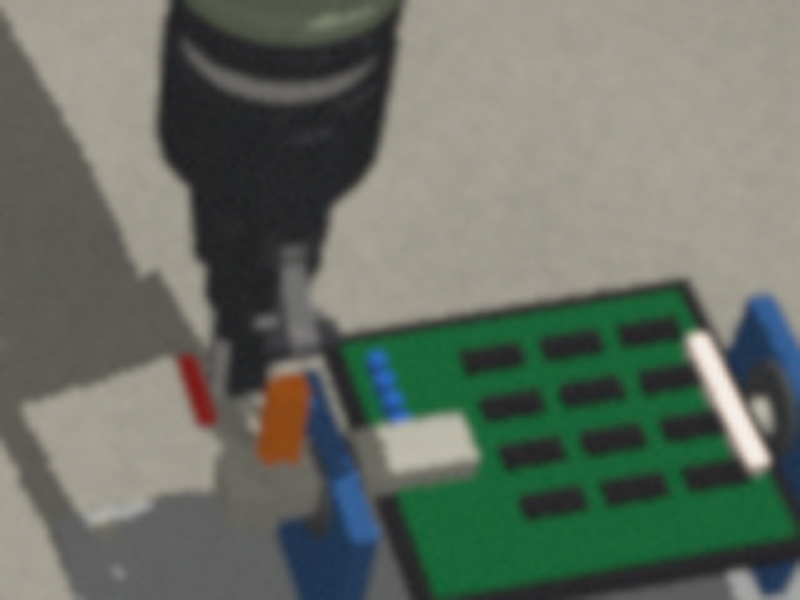

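The bow is at about 126° as planned. I'll rise, move over it and press it down with the tips.

```bash
cat >> sw.py <<'E'
def top(psi,dx=-.003,dz=0):
    bx,bz=bow(psi); return W(bx+dx,bz+.0045-.020+dz)
E
python3 - <<'E'
from sw import *
g=np.radians
p=monitor.get_state()['position']
r.move_l(p-.004*ux+.03*uz,.1)
q=top(g(126),dz=.02);r.move_l(q,.1)
for psi in (126,140,155,170,182,194):
    hit=r.move_l(top(g(psi)),0.05,threshold=5)
    st=monitor.get_state();print(psi,hit,st['position'].round(4),st['ft_force'].round(2),st['time'])
    if hit: break
s=optics.snapshot('scene');save(s,'s19',(330,80,490,200),5)
c=lambda p:((proj(s,p)-[330,80])*5).round(0)
for a in (126,150,180,194,205): print(a,c(W(*bow(g(a)))))
E
```

```text
126 True [0.5453 0.0487 0.1509] [ 0.55 -1.62  3.23] 35.825
126 [192. 390.]
150 [146. 429.]
180 [122. 481.]
194 [125. 502.]
205 [133. 517.]
```

View pics/s19.png

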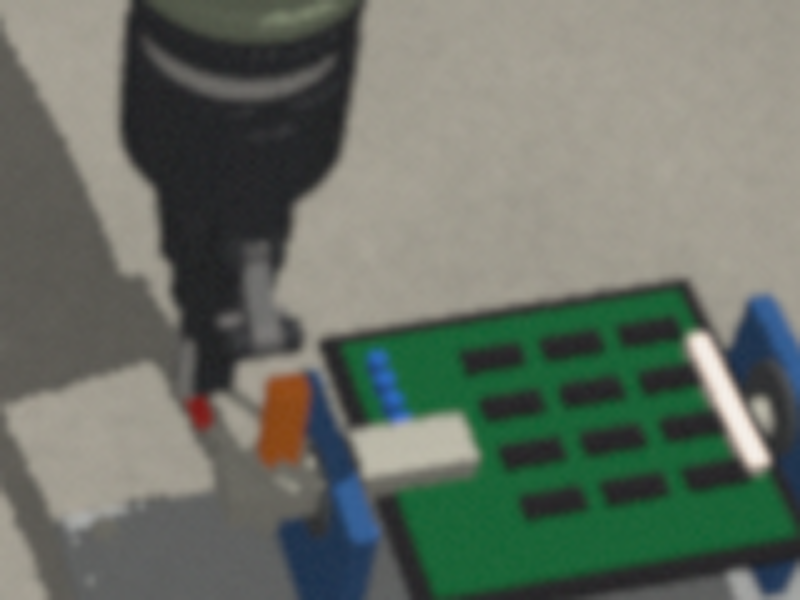

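It stalled lightly at 5 N, since a straight-down push is too steep at this angle. I'll back off and push with the finger's side along the tangent a bit farther first.

Run:
```python
from sw import *
g=np.radians
p=monitor.get_state()['position']
r.move_l(p+.02*uz,.1)
r.move_l(side(g(120),0,.0,.004)+.02*uz,.1)
print(r.move_l(side(g(120),0,.0,.004),.1,threshold=5))
for psi,o in ((126,0.),(134,-.001),(142,-.002),(150,-.0025)):
    hit=r.move_l(side(g(psi),0,o),0.05,threshold=5)
    st=monitor.get_state();print(psi,hit,st['position'].round(4),st['ft_force'].round(2),st['time'])
    if hit: break
s=optics.snapshot('scene');save(s,'s20',(330,80,490,200),5)
```

```text
False
126 False [0.5493 0.0612 0.1484] [-0.3  -0.29  0.76] 37.3083
134 False [0.5474 0.055  0.1433] [ 0.13 -0.07 -0.05] 37.6167
142 False [0.546  0.0494 0.1377] [-0.62 -0.43 -0.04] 37.925
150 False [0.5449 0.0448 0.131 ] [-0.62 -0.06  0.23] 38.2417
```

View pics/s20.png

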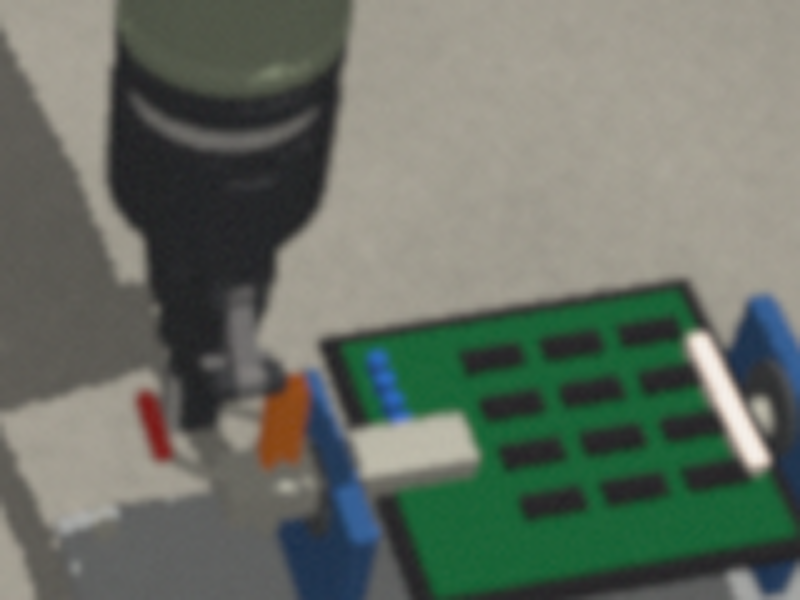

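The bow is now at about 148°. From here a downward press is well aligned.

Run:
```python
from sw import *
g=np.radians
p=monitor.get_state()['position']
r.move_l(p-.003*ux+.022*uz,.1)
r.move_l(top(g(148),dz=.012),.1)
for psi in (152,160,170,180,190,198):
    hit=r.move_l(top(g(psi)),0.05,threshold=5)
    st=monitor.get_state();print(psi,hit,st['position'].round(4),st['ft_force'].round(2),st['time'])
    if hit: break
s=optics.snapshot('scene');save(s,'s21',(330,80,490,200),5)
```

```text
152 False [0.5418 0.0319 0.131 ] [-0.28  0.93  0.2 ] 39.425
160 False [0.541  0.0282 0.1233] [0.01 0.24 0.89] 39.75
170 False [0.5403 0.0255 0.1126] [-0.04 -0.64  0.7 ] 40.1167
180 False [0.54   0.0247 0.1018] [-0.15  0.07  1.55] 40.4833
190 False [0.5403 0.0257 0.0911] [-0.09 -0.59 -0.04] 40.85
198 False [0.5408 0.0277 0.0828] [-0.04  0.95  0.79] 41.175
```

View pics/s21.png

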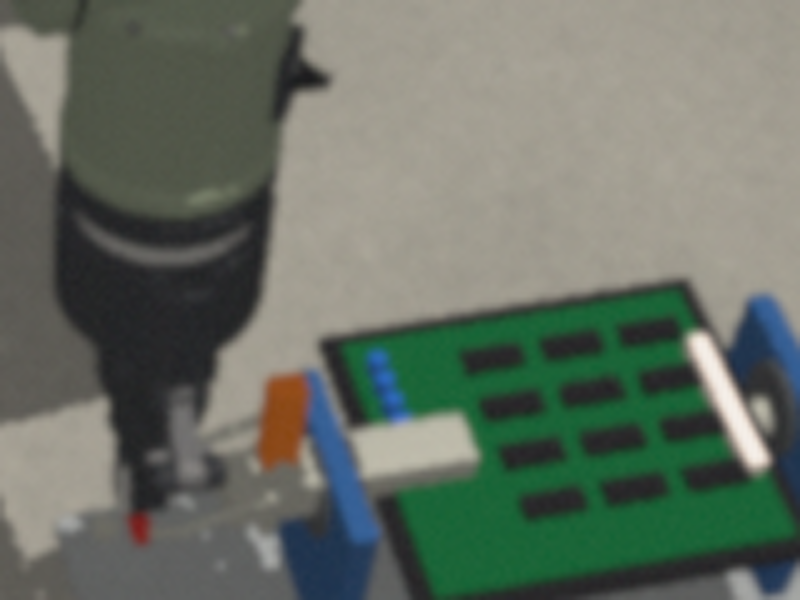

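Run:
```python
from sw import *
g=np.radians
for psi,dz in ((203,0),(206,-.001),(206,-.004)):
    hit=r.move_l(top(g(psi),dz=dz),0.02,threshold=4)
    st=monitor.get_state();print(psi,hit,st['position'].round(4),st['ft_force'].round(2),st['time'])
    if hit: break
r.dwell(.2)
p=st['position']
r.move_l(p+.03*uz,.08); r.move_l(W(.062,.16),.15)
s1=optics.snapshot('wrist');save(s1,'w22')
r.move_l(W(.12,.16),.15)
s2=optics.snapshot('wrist')
S=optics.snapshot('scene');save(S,'s22',(330,80,490,200),5)
c=lambda p:((proj(S,p)-[330,80])*5).round(0)
for a in (180,194,205): print(a,c(W(*bow(g(a)))))
save(s1,'w22c',(240,120,400,240),5);save(s2,'w23c',(240,60,400,180),5)
import pickle;pickle.dump((s1,s2),open('v22.pkl','wb'))
print(monitor.get_state()['time'])
```

```text
203 False [0.5415 0.0295 0.0781] [-0.66  0.1  -0.26] 41.6417
206 False [0.5423 0.0306 0.0745] [ 0.56 -1.03  1.28] 42.0
206 False [0.5427 0.0308 0.0718] [0.35 0.85 3.62] 42.3
180 [122. 481.]
194 [125. 502.]
205 [133. 517.]
44.9917
```

View pics/s22.png

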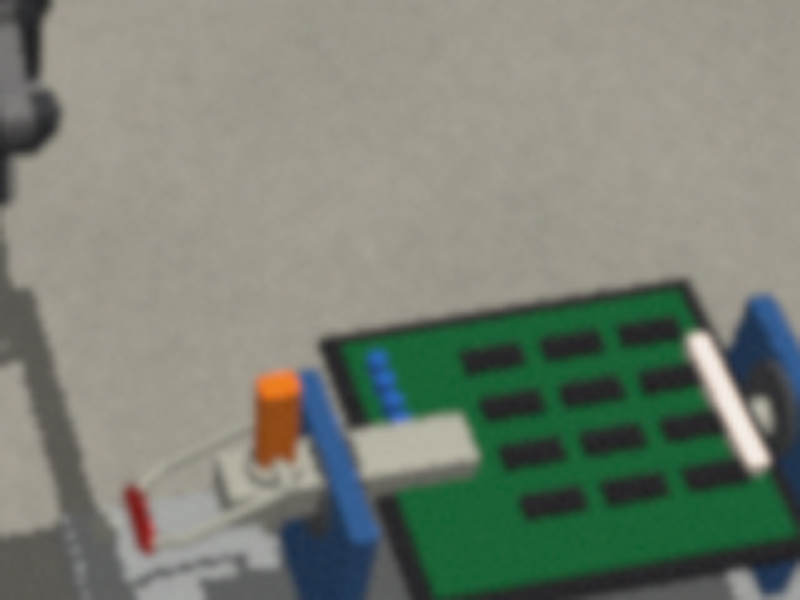

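View pics/w22c.png

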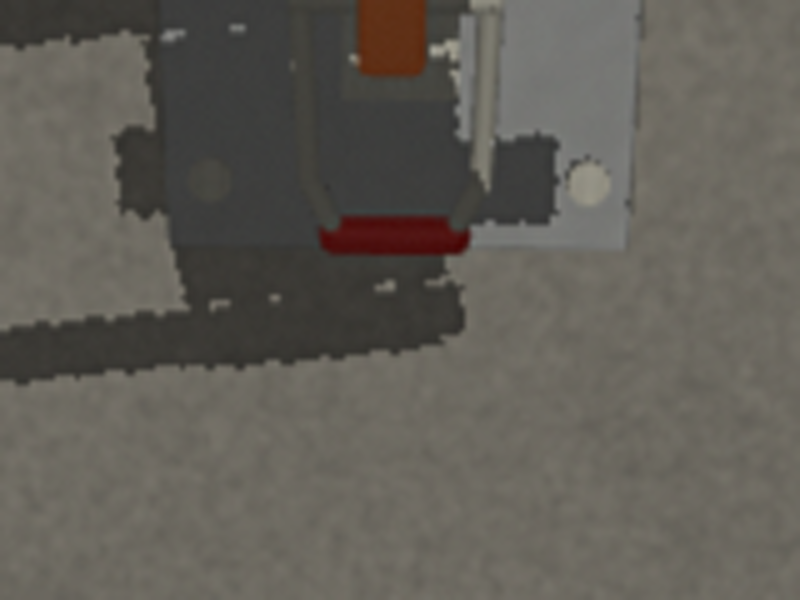

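View pics/w23c.png

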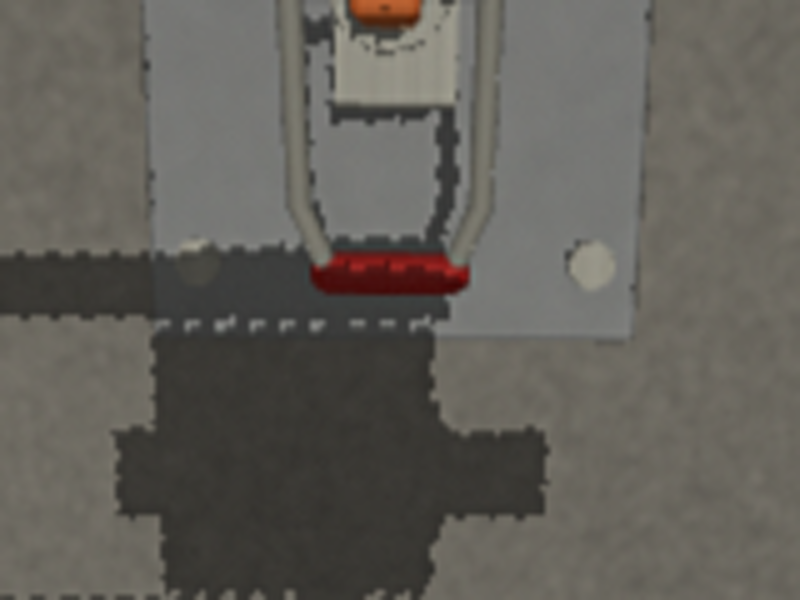

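The ring straddles the shaft end, with the bow at scene crop (141,518). But the tab has shifted about 9 crop px left compared with before, so the pin may have tilted under the final press. I'll measure.

Run:
```python
from sw import *
A2=att(0)
r.move_l(W(.05,.16),.2)
s2=optics.snapshot('wrist')
r.move_l(W(0,.16),.2)
s1=optics.snapshot('wrist')
import pickle;pickle.dump((s1,s2),open('v24.pkl','wb'))
save(s1,'w24c',(250,110,400,230),5);save(s2,'w25c',(250,50,400,170),5)
for s,o in ((s1,(250,110)),(s2,(250,50))):
    f=lambda p:((proj(s,p)-o)*5).round(0)
    print('head pred',f(W(0,.052)),'corners',[f(W(a*.008,.052,b*.006)) for a,b in((-1,1),(-1,-1),(1,-1),(1,1))],'collar front',f(W(.012,.005)))
print(monitor.get_state()['time'])
```

```text
head pred [341. 392.] corners [array([373., 350.]), array([308., 350.]), array([309., 433.]), array([373., 433.])] collar front [341. 384.]
head pred [343. 424.] corners [array([378., 377.]), array([309., 377.]), array([309., 470.]), array([377., 470.])] collar front [343. 456.]
45.9917
```

View pics/w24c.png

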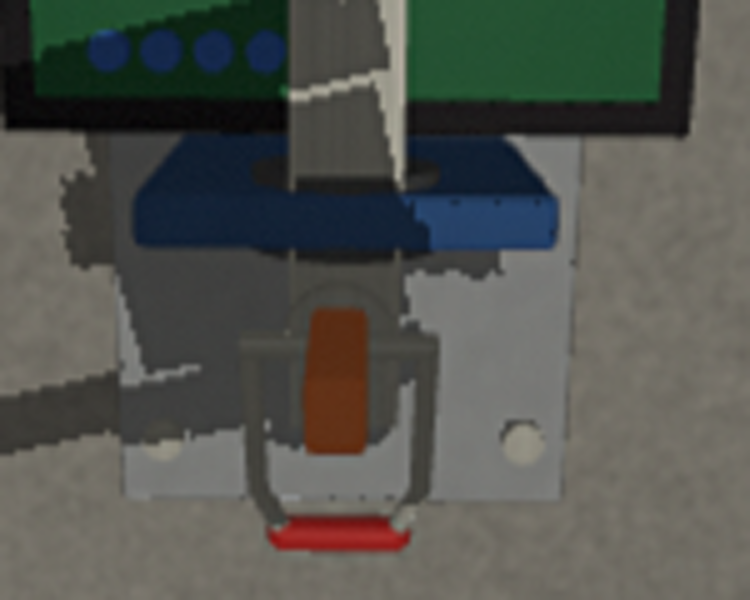

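View pics/w25c.png

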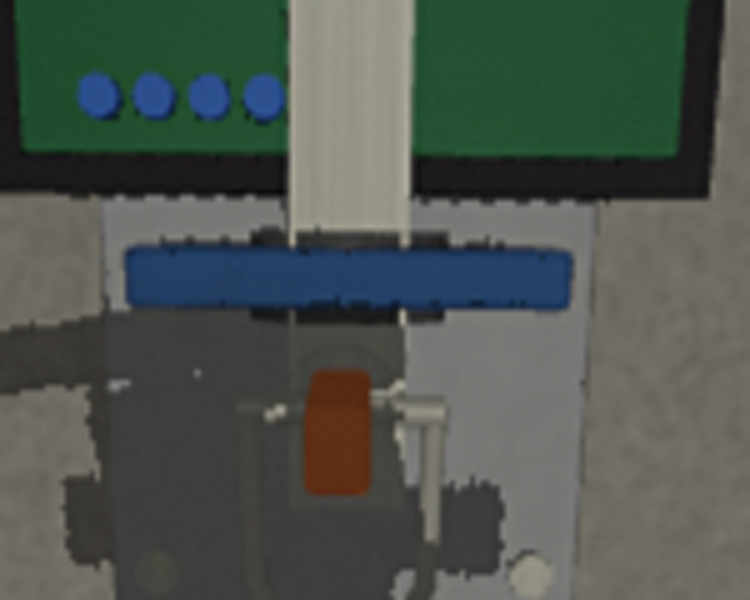

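The tab top sits about 4 mm toward +x, which means a lean of about 0.08 rad, near the limit. A gentle press on the tab's top will seat the collar flat again: the contact lands on its raised rear edge, and I'll limit it to about 7 N.

Run:
```python
from sw import *
import pickle
s1,s2=pickle.load(open('v24.pkl','rb'))
u=lambda x,y,o,k=5:((x+.5)/k-.5+o[0],(y+.5)/k-.5+o[1])
X,e=tri([(s1,u(337,413,(250,110))),(s2,u(338,449,(250,50)))]);print('head',X,((X[:2]-H)@ux[:2]).round(4))
r.move_l(W(-.004,.060-.020),.1,threshold=6)
for z in (.054,.051):
    hit=r.move_l(W(-.004,z-.020),.015,threshold=7)
    st=monitor.get_state();print(hit,(st['position'][2]-.11+.02).round(4),st['ft_force'].round(2),st['time'])
    if hit:break
r.dwell(.2);st=monitor.get_state();print(st['ft_force'].round(2))
r.move_l(W(-.004,.06),.1);r.move_l(W(0,.16),.2)
s1=optics.snapshot('wrist');save(s1,'w26c',(250,110,400,230),5)
S=optics.snapshot('scene');save(S,'s26',(330,80,490,200),5)
print(monitor.get_state()['time'])
```

```text
head [0.55188841 0.07821444 0.16014066] 0.0043
False 0.0539 [-0.11 -0.65  0.88] 47.8917
True 0.0523 [0.5  0.95 3.05] 48.1417
[1.16 1.28 5.  ]
49.5333
```

View pics/w26c.png

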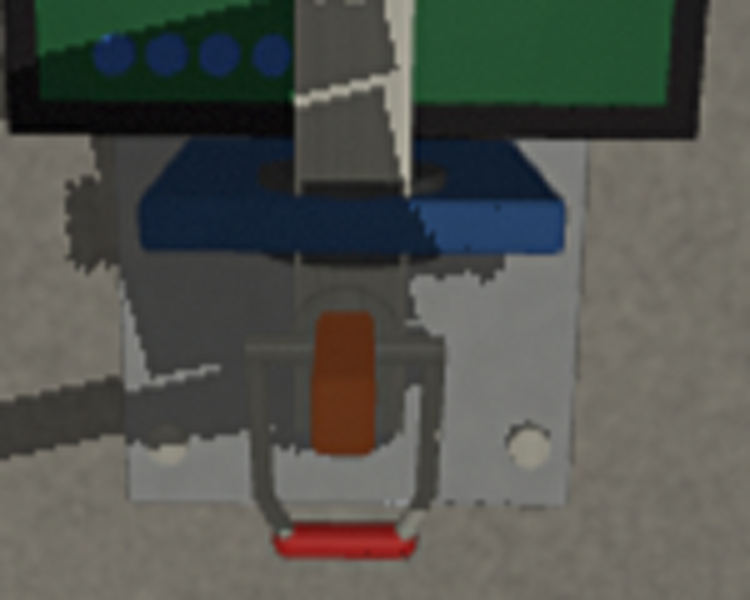

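View pics/s26.png

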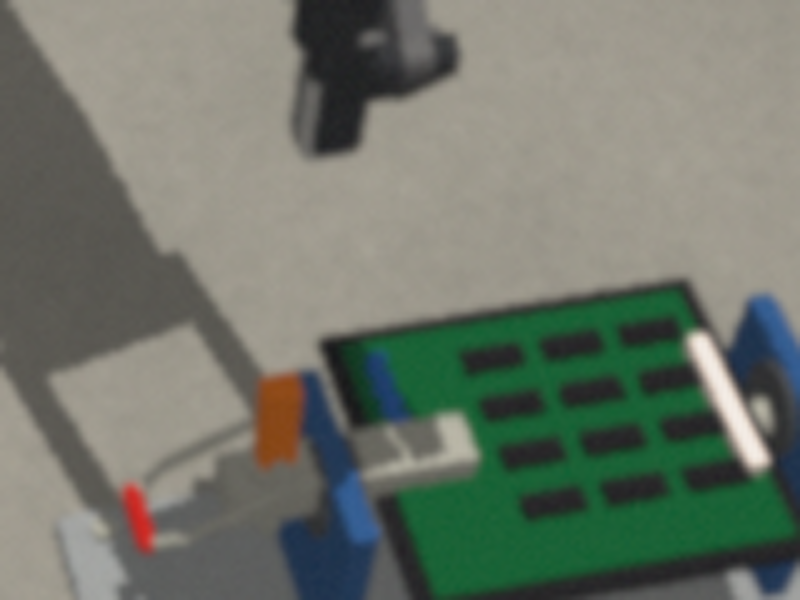

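Contact came at 52.3 mm above the shaft, so the collar is practically home. To judge lean rather than shift, I'll compare the front face's foot and top edges before (w10) and now (w26).

Run:
```python
from sw import *
import pickle
a1,a2=pickle.load(open('v10.pkl','rb'))
s1=optics.snapshot('wrist');save(s1,'w27c',(285,160,365,220),10)
im=cv2.cvtColor(a1['image'],cv2.COLOR_RGB2BGR)[165:225,280:360];cv2.imwrite('pics/w10d.png',cv2.resize(im,None,fx=10,fy=10,interpolation=cv2.INTER_CUBIC))
pickle.dump(s1,open('v27.pkl','wb'))
```

```text
(no output)
```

View pics/w27c.png

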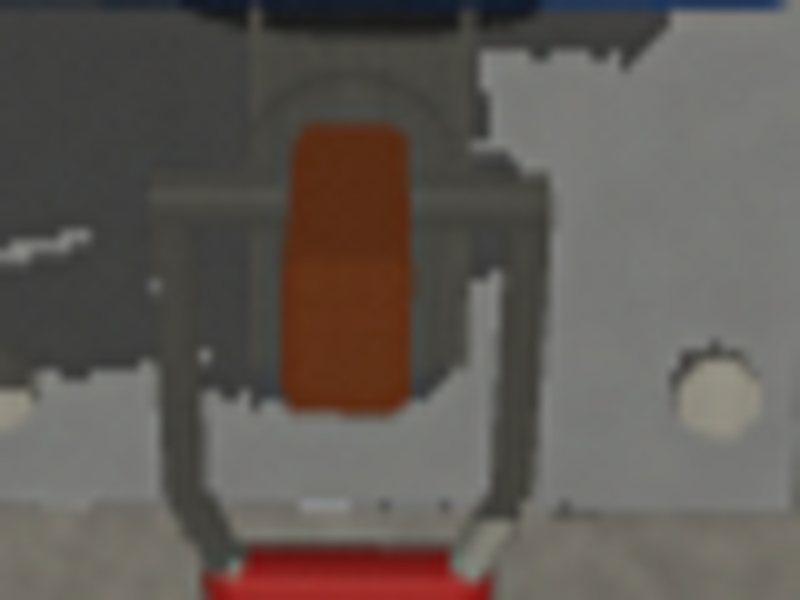

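View pics/w10d.png

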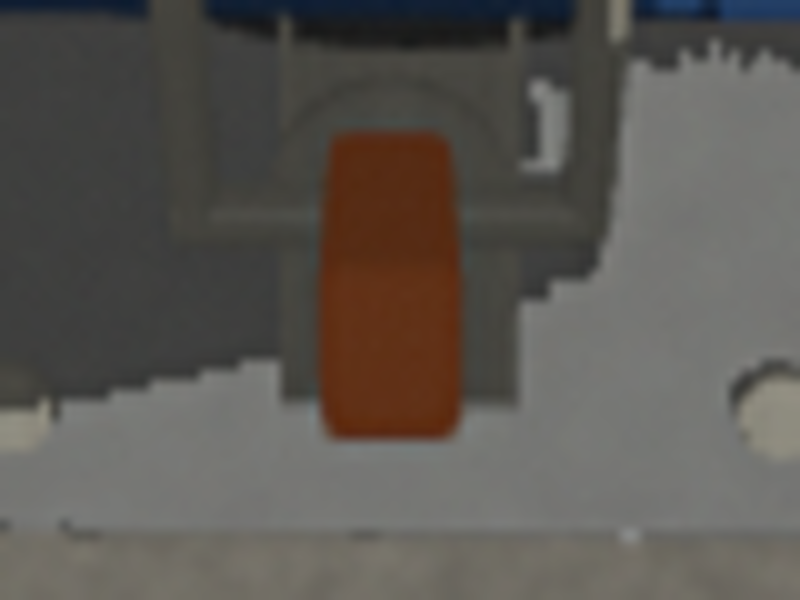

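Run:
```python
from sw import *
import pickle
a1,a2=pickle.load(open('v10.pkl','rb'));s=pickle.load(open('v27.pkl','rb'))
u=lambda x,y,o,k=10:((x+.5)/k-.5+o[0],(y+.5)/k-.5+o[1])
rx=lambda X:(((X[:2]-H)@ux[:2])*1000).round(1),
def f(S,o,x,y,z):
    X=atz(S,u(x,y,o),z);return ((X[:2]-H)@ux[:2]*1000).round(1),((X[:2]-H)@uy[:2]*1000).round(1)
o=(280,165)
print('before foot',f(a1,o,392,133,.115),'topfront',f(a1,o,392,258,.162),'topback',f(a1,o,392,437,.162),'collarback',f(a1,o,392,78,.115),'shaftend',f(a1,o,400,402,.11),'cheek',f(a1,o,400,40,.11))
o=(285,160)
print('now foot',f(s,o,350,124,.115),'topfront',f(s,o,350,257,.162),'topback',f(s,o,348,413,.162),'collarback',f(s,o,350,72,.115),'shaftend ~',f(s,o,355,365,.11),'cheek',f(s,o,360,22,.11))
print(monitor.get_state()['position'],W(0,.16))
```

```text
before foot (np.float64(-6.6), np.float64(-0.5)) topfront (np.float64(-8.1), np.float64(-0.5)) topback (np.float64(7.6), np.float64(-0.4)) collarback (np.float64(-12.1), np.float64(-0.5)) shaftend (np.float64(22.9), np.float64(0.3)) cheek (np.float64(-14.7), np.float64(0.2))
now foot (np.float64(-5.5), np.float64(-0.9)) topfront (np.float64(-4.2), np.float64(-0.8)) topback (np.float64(10.9), np.float64(-1.0)) collarback (np.float64(-11.1), np.float64(-0.9)) shaftend ~ (np.float64(23.0), np.float64(-0.3)) cheek (np.float64(-15.4), np.float64(0.2))
[0.55255394 0.08210886 0.26729572] [0.554  0.0821 0.27  ]
```

The foot has moved +1 mm and the top +3.6 mm, a lean of about 0.06 rad: inside the limit, but worth mending. I'll nudge the head back gently from the +x side, stopping by feel.

Run:
```python
from sw import *
import pickle
xr=lambda:((monitor.get_state()['position'][:2]-H)@ux[:2]*1000).round(1)
r.move_l(W(.045,.06),.25)
print(r.move_l(W(.045,.022),.1,threshold=6))
r.move_l(W(.030,.022),.08,threshold=5)
hit=r.move_l(W(.012,.022),.02,threshold=3);st=monitor.get_state();x0=xr();print(hit,x0,st['ft_force'].round(2),st['time'])
if hit:
    hit=r.move_l(W(x0/1000-.003,.022),.015,threshold=4);st=monitor.get_state();print(hit,xr(),st['ft_force'].round(2))
r.move_l(W(.045,.022),.1);r.move_l(W(.045,.06),.2);r.move_l(W(0,.16),.25)
s=optics.snapshot('wrist');save(s,'w28c',(285,160,365,220),10)
pickle.dump(s,open('v28.pkl','wb'));print(monitor.get_state()['time'],s['position'])
```

```text
False
True 15.6 [ 0.1  -0.96  0.18] 51.775
False 13.1 [-1.19 -3.06  1.86]
53.6 [0.57223144 0.16099147 0.43170682]
```

View pics/w28c.png

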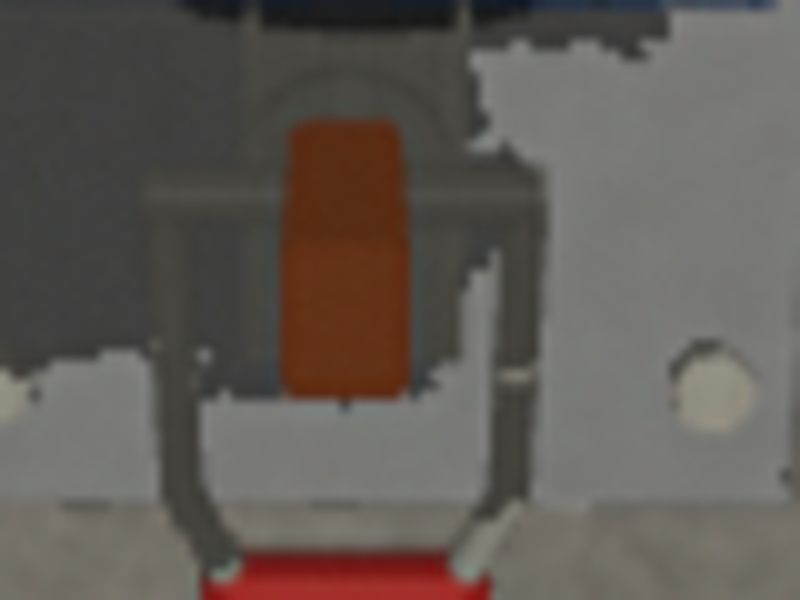

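Run:
```python
from sw import *
import pickle
s=pickle.load(open('v28.pkl','rb'))
u=lambda x,y,o,k=10:((x+.5)/k-.5+o[0],(y+.5)/k-.5+o[1])
def f(S,o,x,y,z):
    X=atz(S,u(x,y,o),z);return ((X[:2]-H)@ux[:2]*1000).round(1),((X[:2]-H)@uy[:2]*1000).round(1)
o=(285,160)
print('now foot',f(s,o,346,121,.115),'topfront',f(s,o,346,238,.162),'topback',f(s,o,346,398,.162),'collarback',f(s,o,350,70,.115))
r.move_l(W(.09,.16),.25)
s2=optics.snapshot('wrist');save(s2,'w29c',(240,60,400,180),5)
S=optics.snapshot('scene');save(S,'s29')
T=optics.snapshot('top');save(T,'t29')
pickle.dump((s2,S,T),open('v29.pkl','wb'))
st=monitor.get_state();print(st['time'])
x=optics.silhouettes(s2,'ring_bow');print([(i['p'],i['extent']) for i in x])
```

```text
now foot (np.float64(-5.4), np.float64(-0.7)) topfront (np.float64(-5.6), np.float64(-0.6)) topback (np.float64(9.9), np.float64(-0.6)) collarback (np.float64(-10.9), np.float64(-0.3))
54.2583
[(0.84, [491.8, 228.0, 523.9, 273.7]), (0.61, [297.3, 93.9, 347.1, 148.0])]
```

View pics/w29c.png

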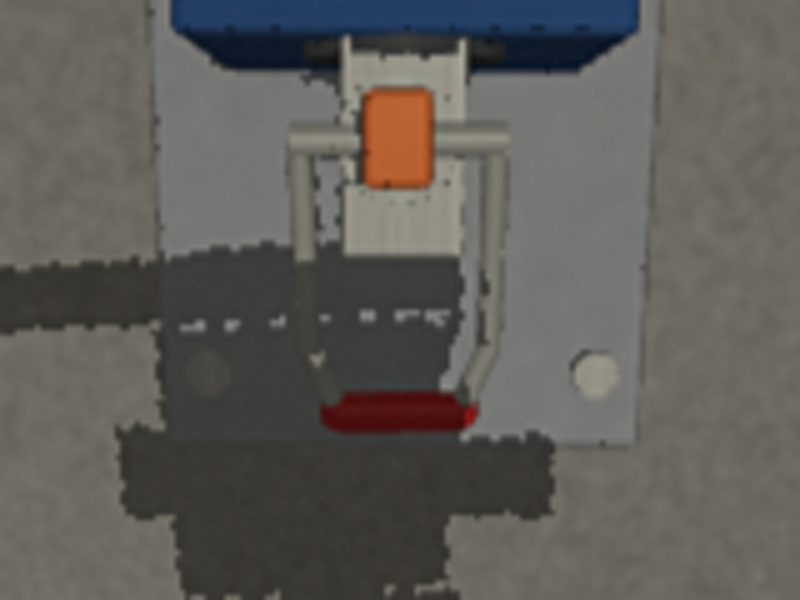

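View pics/s29.png

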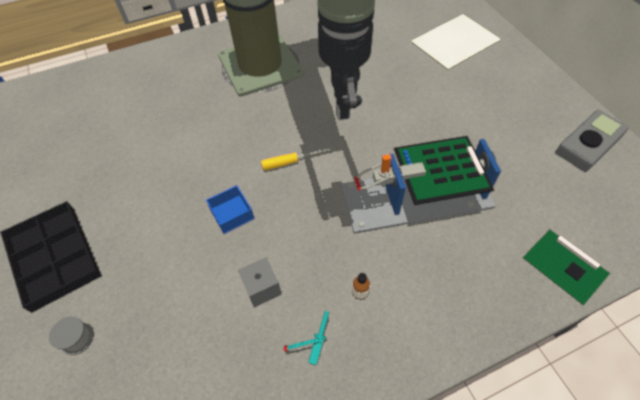

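View pics/t29.png

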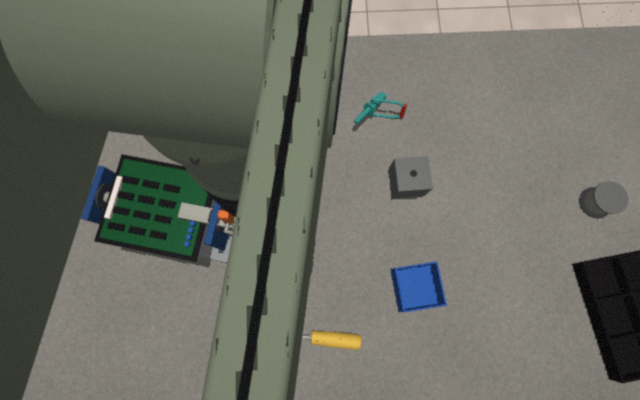

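Run:
```python
from sw import *
import pickle
s1=pickle.load(open('v28.pkl','rb'));s2,S,T=pickle.load(open('v29.pkl','rb'))
def red(s,box):
    x0,y0,x1,y1=box;im=s['image'][y0:y1,x0:x1].astype(int)
    m=(im[...,0]>70)&(im[...,1]<.35*im[...,0])&(im[...,2]<.4*im[...,0])
    m=m.astype(np.uint8);n,l,st,c=cv2.connectedComponentsWithStats(m);k=1+np.argmax(st[1:,4]);return c[k]+[x0,y0],st[k]
obs=[]
for s,b in((s1,(290,205,350,235)),(s2,(290,125,350,160)),(S,(345,170,370,195))):
    c,st=red(s,b);print(c,st);obs.append((s,c))
for o in (obs[:2],obs):
    X,e=tri(o);print(X.round(4),np.round(e,4),'rel hole x,y',((X[:2]-H)@ux[:2]).round(4),((X[:2]-H)@uy[:2]).round(4),'z rel top',X[2]-.11, 'psi',180+np.degrees(np.arctan2(.118-X[2],(X[:2]-H)@ux[:2])))
print(monitor.get_state()['time'])
```

```text
[319.18309859 218.67605634] [ 15  11  29   6 142]
[319.10843373 141.84337349] [ 15  14  30   7 166]
[357.34782609 182.95652174] [10  8  5 11 23]
[0.5404 0.0273 0.0959] [0.0002 0.0002] rel hole x,y 0.0564 -0.0008 z rel top -0.014127769935912443 psi 201.4077391962383
[0.5409 0.0274 0.094 ] [0.0009 0.0008 0.0016] rel hole x,y 0.0563 -0.0003 z rel top -0.01599076429644268 psi 203.098159317185
54.3083
```

Everything checks out: the robot is clear, the bow is 14–16 mm below the shaft top, the ring is at about 3.0 rad and the lean is about 0.03 rad. Handing in.

Run:
```python
from h import *
r.dwell(.3)
print(hand_in(), monitor.get_state()['time'])
```

```text
the job is handed in; nothing more can be done
the job is handed in; nothing more can be done
```

I seated the orange-headed pin in the shaft's hole, swung its ring down in front of the free end, and handed the job in. The clock read about 54 s at the last check just before; no verdict was reported.

**Seating:** I gripped the pin across its tab and it entered the hole at the first try. The collar touched at the predicted height with about 6 N. After letting go, the head top measured 0.1618 m (0.162 m when seated), with the ring still back.

**Swing:** The first push passed over the bow. A light touch on the table showed the shut fingertips end about 20 mm behind the stated TCP. With that corrected, closed fingers pushed the bow over and down to its stop. One press stalled at a 5 N limit, so I went around it.

**Last checks:**
- **Ring:** it is at about 3.0 rad. The bow is 14–16 mm below the shaft top, 56 mm beyond the hole, and within 1 mm of the centre line.
- **Lean:** the final press on the bow had leaned the pin to about 0.06–0.08 rad. A press on the tab (limit 7 N) found its top at 52.3 mm above the shaft (52 when seated). A nudge of about 3 N then brought the lean back to about 0.03 rad. The foot of the pin now sits about 1 mm toward the free end, within the hole's clearance.
- **Not measured:** I did not re-measure the pin's height after the nudge.
- **Bystanders:** the screwdriver, bottle and bin look unmoved, judged by eye from the pictures. The gripper was open air all round when I handed in.

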